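Clamp a mount block in the quick-release vise

ROBOT

A 7-joint arm with a two-finger parallel gripper is mounted at the origin on the work surface. World frame = base frame: x ahead of the robot, y to its left, z up, the work surface at z = 0. Lengths are in m, angles in rad, forces in N, time in s.
With the tool pointing down it reaches from about 0.425 to 0.875 m from the base axis. Payload 4.7 kg.
Tool frame: the origin (TCP) lies at the very end of the fingers, on their centre line; the grasp point (between the pads) lies 19 mm behind it; z points along the fingers, y is the line along which they close (so a half turn about z gives the same grasp; the last joint's range is limited). The gripper opens to 87 mm and grips with 3 to 60 N. Pads are 19 mm wide; open, the fingers measure 117 mm over their backs; the gripper's body (75 mm by 190 mm) begins 51 mm behind the grasp point.
Start: joints at [-1.093, 0.321, -0.07, 1.45, 0.023, 1.371, -0.057], TCP at [0.291, 0.581, 0.223] pointing down, gripper open.
Joint ranges: [-2.86, 2.86], [-0.3, 2.09], [-1.38, 1.24], [0.06, 2.45], [-1.56, 4.7], [0.09, 2.05], [-2.69, 2.69]. Speed limits (rad/s): [2.57, 2.57, 3.14, 3.14, 3.14, 3.14, 3.14].

INTERFACE

Orientations are given as a rotation vector (axis times angle).
In Python, from bench import ctrl, vision gives the robot as it stands.
- The arm moves only by the tool jog_arm, never from a script. Its argument "increments" is a list of rows, each an object of numbers: "tx", "ty", "tz": the shift along the tool's x, y, z in mm; "wx", "wy", "wz": the turn, a rotation vector about the tool's x, y, z in rad; "gripper": the opening, from 0 (shut) to 1 (fully open). In form: [{"tx": .., "ty": .., "tz": .., "wx": .., "wy": .., "wz": .., "gripper": ..}, ...]. A call has exactly 5 rows; each row is the pose to reach, as a shift and turn from the pose commanded when the call began, along the tool's axes at that moment; what a row does not reach only later rows make up. A row lasts 1/12 s, in which the tool goes at most 41.7 mm and 7.16 degrees, less where a joint would pass 70% of its speed; a pose out of reach is approached as far as the arm can. A call with a gripper value outside its range is refused whole. The fingers move at their own pace and stop on an object; "grip_force" is the grip in N (left out, the last holds). Time passes only in rows, so rows that repeat a pose let the fingers close, or fill a call up. It gives the time, the measured TCP pose, the force, the opening and the grip force at its end, in the units of the state.
- ctrl.get_state(): the state, without advancing time (a new reading comes with each control period).
- vision.get_image(name): name is "side" or "top" or "wrist"; returns a dict with "color" (420x560x3 uint8, blue, green, red), "fx", "fy", "cx", "cy" (pixels), "extrinsics" (4x4, takes a point from world to camera coordinates). Camera axes: x right, y down, z forward; pixel columns grow to the right and rows downward; lengths in m; the calibration is good to about 2 mm. A picture is of the moment at which its call begins. There is no depth.
- ctrl.close_job(): hands the job in; it is judged then, once.
Trained networks look in the newest picture that a camera, given by its name, has taken for a name from the list of things; names that differ only in an ending like _2 or _b are one class to them, and where a whole thing is asked for, a point or a joint stands for the part that bears it (a point fixed in the world has none). Each returns a list of dicts, best first, with "conf" (0 to 1); they miss things now and then, are a little off and sometimes report something else, mostly with a low value. They report only what shows in the picture. A call takes as long as a camera call. They do not tell look-alikes from the thing itself.
- vision.spot_in(camera, thing): "bbox" ([left, top, right, bottom] in pixels, round what is visible of it).
The state is a dict: "time": time; "joint_positions": joint angles; "qd": joint speeds; "joint_torque": joint torques, N m; "position": TCP position; "tool_rot": TCP orientation; "ft_force": force on the tool from outside, world axes, zero at the start; "torque": the same for the moment, N m; "grip_width": opening from 0.0 (shut) to 1.0 (fully open); "grip_force": force on a finger pad.
Only numpy, scipy, OpenCV 4.12 (cv2) and the standard library are available. Lean on these libraries where they do the work, as an engineer would, in place of code of your own. Each camera call takes 0.05 s, during which the arm holds its last target. There are 200 camera calls.

TASK

Clamp the wooden cradle block that stands in the blue quick-release vise: squeeze the red release lever against its thumb rest, slide the moving jaw up until it lightly meets the block, and let the lever go. Then wind the crank clockwise (seen from the crank end) until the block is held square against the fixed jaw with the jaw's 15 mm white foam backing squeezed by about 6 mm (some one and a quarter turns past first touch), neither loose nor crushed flat. Leave the other things on the bench where they are.

Things in the scene. Friction and masses are not known exactly. Their poses are not given: they have to be found in the camera images.
- vise: Blue cast vise bolted to the bench, foot 325 x 120 mm, 150 mm high; origin under its centre on the bench. Its x axis runs along the screw from the crank end (-x) to the fixed jaw (+x), z up. Two flat steel ways, tops at z = 95 mm, carry the moving jaw and the work. The moving jaw is an iron casting 110 mm wide, top at z = 150 mm, faced with 15 mm white foam and a 6 mm plywood plate.
- jaw (a joint): Slide of the moving jaw along vise +x in m: 0 fully open, grows as it closes, to 0.115. Drag about 3 N with the lever squeezed. With the lever out a half-nut locks it to the screw; on release the nut drops into the nearest 6 mm thread, so the jaw may shift up to 3 mm, or the nut rides on a crest (lever not quite out) and drops in during the first turn of the crank.
- lever (a joint): Red release lever in rad: 0 at rest (leaning 0.30 away from the thumb rest), 0.30 fully squeezed (upright); the jaw is free above about 0.20. Sprung outward: about 6 N to start and 13 N fully squeezed at the grip height. After release it stays at up to 0.15 while the half-nut rides on a thread; until it is back near 0 the nut can still slip over that thread and lose up to 6 mm.
- carriage (a point): Centre of the top of the low carriage (67 x 90 mm, z = 117 mm) behind the moving jaw's casting, on its crank side; moves with the jaw. The steel thumb rest (vise -y side) and the red lever (vise +y side) stand on it side by side. The casting's back is 34 mm ahead (vise +x); its top and the block's rise to z = 150 and 165 mm.
- release_grip (a point): Middle of the lever and thumb-rest pair, z = 152 mm; moves with the jaw. Squeeze them together along vise y: 57 mm over both at this height at rest, 45 mm squeezed. In vise y from here the thumb rest's outer face is at -28 mm, the lever's at +29 mm at rest, +17 mm squeezed. Both are about 25 mm wide along vise x; tops 12 to 14 mm above here, carriage 35 mm below, casting 38 mm ahead.
- foam (a joint): Compression of the white foam behind the plywood plate of the moving jaw in m: 0 free (15 mm of foam), 0.011 crushed flat. Stiffness about 6 N per mm. Once the block is nipped between plate and fixed jaw, each turn of the crank squeezes the foam by about 4.7 mm (the other parts give the rest).
- foam_face (a point): Centre of the plywood plate's face on the moving jaw, where it meets the block; its x axis points along vise +x. Moves with jaw and foam.
- fixed_face (a point): Centre of the plywood facing of the fixed jaw (110 x 52 mm), facing vise -x; its x axis points along vise +x.
- crank (a joint): Crank angle in rad, growing clockwise as seen from the crank end (positive about vise +x); at 0 the knob is straight above the axis, and it starts within 0.8 of that. Clockwise moves the jaw toward the fixed jaw 6 mm a turn once the half-nut has dropped in; the screw stays where it is left. About 4 to 6 N at the knob turns it; it can make at least three turns.
- crank_axis (a point): Point on the screw axis, 80 mm above the bench, level along vise x with the middle of the crank knob: the centre of the knob's circle, which lies in the vise y-z plane with radius 42 mm.
- crank_grip (a point): Grip point on the crank's dark wooden knob, a round handle of diameter 24 mm, 68 mm long, lying along vise x; on its axis, 44 mm from the crank arm, 26 mm from its free end. The knob spins on its pin, so a gripper may keep one orientation all the way round. Its lowest position is 38 mm above the bench.
- block: Wooden cradle block, 45 mm thick (its x, along vise x), 110 mm wide (y), 70 mm high, with a 50 mm wide saddle cut 25 mm deep in its top; 0.2 kg, loose, stands upright on the vise's ways 1 to 4 mm short of the fixed jaw. Origin at the centre of its underside.
- tape: Black and yellow tape measure, 80 x 36 x 50 mm, standing beside the vise; origin under its centre. Bystander.
- file: File with a wooden handle, 240 mm long, 28 mm high, lying beside the vise along its length; origin under its middle. Bystander.
- glue_gun: White glue gun lying on its side, 165 x 80 x 36 mm; origin under its barrel. Bystander.
- spool: Cream tape spool standing on end, diameter 90 mm, 110 mm high; origin under its centre. Bystander.
- foam_a: White foam block 110 x 70 x 45 mm; origin under its centre. Bystander.
- foam_b: White foam block 120 x 50 x 50 mm; origin under its centre. Bystander.
- knife: Green utility knife, closed, 165 x 24 x 16 mm; origin under its centre. Bystander.
Mind the look-alikes: they are no part of the job. What is meant by the block is not green, and is the larger of those in its own colour.

How it is judged:
On the way, in this order (a step that is already met when the one before it is completed fails the run):
1. with the lever squeezed the moving jaw is slid up to the block (face within 10 mm of it) (value of joint lever above 0.19 rad and x of block in the frame of foam_face below 0.0325 m), for 0.05 s.
2. the lever is let go with the jaw still within 10 mm of the block and the foam squeezed less than 2.5 mm (value of joint lever below 0.17 rad and x of block in the frame of foam_face below 0.0325 m and value of joint foam below 0.0025 m), for 0.2 s.
3. the screw is wound tight: foam squeezed more than 3.5 mm with the half-nut engaged (value of joint foam above 0.0035 m and value of joint lever below 0.06 rad), for 0.2 s.
At the end, for the whole second after the job is handed in: The block stands upright on the ways, within 3 mm of the fixed jaw and square to it within 0.05 rad, at rest; the lever is fully out (below 0.06 rad) and the foam is squeezed by 3.5 to 9 mm (all of step 3 and value of joint foam below 0.009 m and x of block in the frame of fixed_face above -0.0255 m and z of block in the frame of vise between 0.09 and 0.1 m and angle between the x axis of block and the x axis of vise, either way round below 0.05 rad and angle between block's own z axis and vertical below 0.05 rad and linear speed of block below 0.01 m/s); the robot touches nothing.
It fails at once if the foam is crushed flat (value of joint foam above 0.0102 m).
It fails at once if a bystander is pushed more than 30 mm (distance of any of tape, file, glue_gun, spool, foam_a, foam_b, knife from where it was at the start of the episode above 0.03 m).
It also fails if it takes over 67 s, if anything falls off the work surface, if the arm or the gripper's body presses on something with over 40 N, if the wrist force passes 120 N, or if a joint passes its speed limit or range.

## Working session

There is one attempt and no reset: what is moved stays moved. The work goes in short steps, Python scripts to look and compute and a tool call to move; the robot and the scene stay as the last step left them, time stands still between calls to the robot, and variables do not carry over. Pictures are saved under pics/ and viewed, at most 10 in all, crops included, and the job is handed in when it is done.

Besides the shell and the picture viewer there is one more tool, called after "Call:" by a JSON object that holds its "name" and its "arguments". jog_arm: Moves the arm, as the interface text tells. Its arguments: {"type":"object","properties":{"increments":{"type":"array"},"grip_force":{"type":"number"}},"required":["increments"]}

```bash
mkdir -p pics
cat > h.py <<'E'
import numpy as np, cv2
from bench import ctrl, vision
from scipy.spatial.transform import Rotation as R
def px(im,p):
    q=im["extrinsics"]@np.append(p,1.); return np.array([im["fx"]*q[0]/q[2]+im["cx"],im["fy"]*q[1]/q[2]+im["cy"]])
def ray(im,u,v,z):
    E=np.array(im["extrinsics"]);Rm=E[:3,:3];c=-Rm.T@E[:3,3]
    d=Rm.T@np.array([(u-im["cx"])/im["fx"],(v-im["cy"])/im["fy"],1.]); return c+d*(z-c[2])/d[2]
E
python3 - <<'E'
from h import *
for n in ["top","side"]:
    im=vision.get_image(n); cv2.imwrite(f"pics/{n}0.png",im["color"])
    E=np.array(im["extrinsics"]); print(n,"cam",np.round(-E[:3,:3].T@E[:3,3],3),im["fx"])
    for t in ["vise","block","lever","crank","release_grip","crank_grip","carriage","foam_face","tape"]:
        print(t,[(np.round(b["bbox"]).astype(int).tolist(),round(b["conf"],2)) for b in vision.spot_in(n,t)[:3]])
s=ctrl.get_state();print(s["time"],s["position"],s["tool_rot"])
E
```

```text
top cam [ 0.328 -0.012  1.437] 431.89164031250834
vise [([201, 164, 339, 224], 0.85), ([144, 257, 185, 306], 0.71), ([388, 190, 432, 230], 0.57)]
block [([203, 233, 224, 261], 0.77), ([215, 166, 235, 205], 0.71), ([294, 246, 324, 266], 0.61)]
lever [([282, 194, 290, 199], 0.39)]
crank [([237, 186, 336, 212], 0.64), ([256, 171, 298, 210], 0.41)]
release_grip [([259, 171, 300, 211], 0.78)]
crank_grip [([236, 190, 336, 216], 0.81)]
carriage []
foam_face [([256, 172, 266, 206], 0.67), ([214, 166, 234, 205], 0.26)]
tape [([249, 230, 278, 243], 0.63)]
side cam [-0.075 -1.261  0.873] 517.9213123967438
vise [([261, 171, 325, 257], 0.56)]
block [([235, 242, 265, 283], 0.78), ([216, 205, 237, 227], 0.68), ([261, 171, 295, 202], 0.62)]
lever [([296, 228, 312, 250], 0.54)]
crank [([295, 228, 314, 249], 0.66)]
release_grip [([272, 190, 316, 231], 0.87)]
crank_grip [([296, 232, 311, 250], 0.59), ([322, 305, 344, 338], 0.44), ([164, 193, 196, 215], 0.24)]
carriage [([274, 194, 315, 228], 0.94)]
foam_face [([273, 192, 304, 206], 0.47)]
tape [([240, 225, 259, 249], 0.59)]
1.0 [0.29079789 0.58134009 0.22258871] [7.21996989e-01 3.05747842e+00 1.37747524e-04]
```

Run:
```python
import cv2,numpy as np
a=cv2.imread("pics/top0.png");b=cv2.imread("pics/side0.png")
cv2.imwrite("pics/t1.png",cv2.resize(a[150:290,180:360],None,fx=4.4,fy=4.28,interpolation=cv2.INTER_CUBIC)[:600])
cv2.imwrite("pics/s1.png",cv2.resize(b[160:290,200:360],None,fx=4.6,fy=4.6,interpolation=cv2.INTER_CUBIC))
```

```text
(no output)
```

View pics/t1.png

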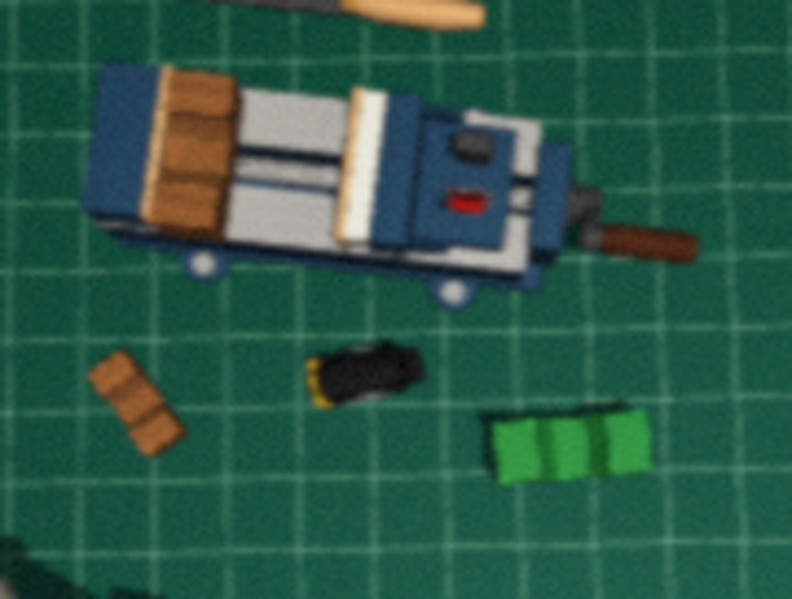

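View pics/s1.png

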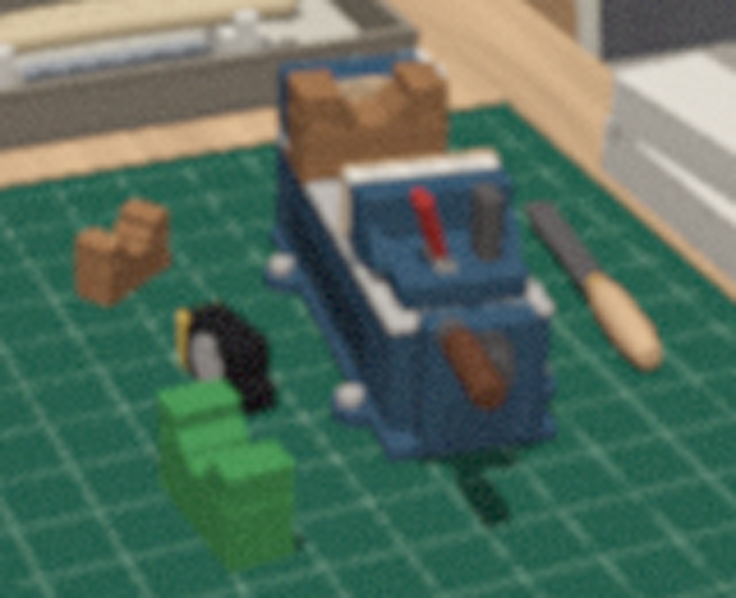

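View pics/top0.png

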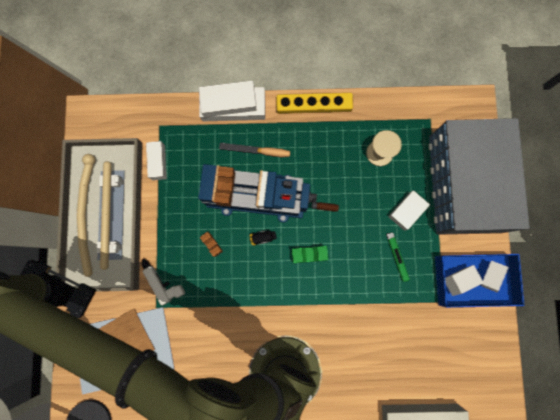

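The top view (4.4x crop, offset 180,150) shows the brown block in the vise at full-image px ~(225,185). Its look-alikes are the small brown block at ~(211,244) and the green one at ~(310,254). The block I want is the larger brown one, in the vise. In the crop, the lever top is at (466,202), the thumb rest top at (472,145), and the knob runs from (600,237) to (697,247).

Run:
```python
from h import *
im=vision.get_image("top")
P=dict(blkA=(170,68,.165),blkB=(237,75,.165),blkC=(228,240,.165),blkD=(146,225,.165),
faceN=(352,88,.150),faceS=(340,242,.150),backN=(422,97,.150),backS=(410,248,.150),
lev=(466,202,.165),rest=(472,145,.165),knob0=(600,237,.11),knob1=(697,247,.11),fixN=(167,67,.15),fixS=(146,220,.15),arm=(590,215,.1),
tapeA=(305,360,.05),tapeB=(424,345,.05))
W={}
for k,(u,v,z) in P.items():
    W[k]=ray(im,180+u/4.4,150+v/4.28,z); print(k,np.round(W[k],3))
for a,b in [("faceN","faceS"),("backN","backS"),("blkA","blkC"),("blkB","blkC"),("fixN","fixS"),("lev","rest"),("knob0","knob1")]:
    d=W[b]-W[a]; print(a,b,round(np.linalg.norm(d),3),round(np.degrees(np.arctan2(d[1],d[0])),1))
```

```text
blkA [0.641 0.186 0.165]
blkB [0.634 0.14  0.165]
blkC [0.517 0.147 0.165]
blkD [0.529 0.203 0.165]
faceN [0.627 0.062 0.15 ]
faceS [0.516 0.072 0.15 ]
backN [0.619 0.014 0.15 ]
backS [0.511 0.024 0.15 ]
lev [ 0.54  -0.015  0.165]
rest [ 0.58  -0.02   0.165]
knob0 [ 0.521 -0.109  0.11 ]
knob1 [ 0.512 -0.177  0.11 ]
fixN [0.645 0.191 0.15 ]
fixS [0.535 0.205 0.15 ]
arm [ 0.539 -0.103  0.1  ]
tapeA [0.441 0.105 0.05 ]
tapeB [0.451 0.018 0.05 ]
faceN faceS 0.111 175.0
backN backS 0.109 174.6
blkA blkC 0.13 -162.4
blkB blkC 0.118 176.7
fixN fixS 0.111 172.5
lev rest 0.041 -7.1
knob0 knob1 0.069 -97.4
```

```bash
cat >> h.py <<'E'
def plan(tgt,yawx,n):
    "tool-down: per call of n: shift (mm, tool axes at call start) and wz to reach tgt with tool x at world angle yawx(deg)"
    s=ctrl.get_state();p=np.array(s["position"]);M=R.from_rotvec(s["tool_rot"]).as_matrix()
    y0=np.arctan2(M[1,0],M[0,0]);dy=(np.radians(yawx)-y0+np.pi)%(2*np.pi)-np.pi
    for i in range(n):
        a=y0+dy*i/n; d=(np.array(tgt)-p)/n*1000
        print(np.round([np.cos(a)*d[0]+np.sin(a)*d[1], np.sin(a)*d[0]-np.cos(a)*d[1], -d[2]],1),"wz",round(-dy/n,4),"tilt",round(M[2,2],4))
E
python3 - <<'E'
from h import *
plan([.56,-.03,.255],83.7,4)
E
```

```text
[-128.6 -106.6   -8.1] wz 0.3042 tilt -1.0
[-154.6  -63.2   -8.1] wz 0.3042 tilt -1.0
[-166.4  -14.    -8.1] wz 0.3042 tilt -1.0
[-162.9   36.5   -8.1] wz 0.3042 tilt -1.0
```

Call:
{"name": "jog_arm", "arguments": {"increments": [{"tx": -26,"ty": -21,"tz": -2,"wz": 0.061,"gripper": 1},{"tx": -51,"ty": -43,"tz": -3,"wz": 0.122,"gripper": 1},{"tx": -77,"ty": -64,"tz": -5,"wz": 0.183,"gripper": 1},{"tx": -103,"ty": -85,"tz": -6,"wz": 0.243,"gripper": 1},{"tx": -129,"ty": -107,"tz": -8,"wz": 0.304,"gripper": 1}]}}

```text
validation failed for argument at $.in...
```

Call:
{"name": "jog_arm", "arguments": {"increments": [{"tx": -31,"ty": -13,"tz": -2,"wz": 0.061,"gripper": 1},{"tx": -62,"ty": -25,"tz": -3,"wz": 0.122,"gripper": 1},{"tx": -93,"ty": -38,"tz": -5,"wz": 0.183,"gripper": 1},{"tx": -124,"ty": -51,"tz": -6,"wz": 0.243,"gripper": 1},{"tx": -155,"ty": -63,"tz": -8,"wz": 0.304,"gripper": 1}]}}

```text
validation failed for argument at $.in...
```

Call:
{"name": "jog_arm", "arguments": {"increments": [{"tx": -33,"ty": -3,"tz": -2,"wz": 0.061,"gripper": 1},{"tx": -67,"ty": -6,"tz": -3,"wz": 0.122,"gripper": 1},{"tx": -100,"ty": -8,"tz": -5,"wz": 0.183,"gripper": 1},{"tx": -133,"ty": -11,"tz": -6,"wz": 0.243,"gripper": 1},{"tx": -166,"ty": -14,"tz": -8,"wz": 0.304,"gripper": 1}]}}

```text
validation failed for argument at $.in...
```

Call:
{"name": "jog_arm", "arguments": {"increments": [{"tx": -33,"ty": 7,"tz": -2,"wz": 0.061,"gripper": 1},{"tx": -65,"ty": 15,"tz": -3,"wz": 0.122,"gripper": 1},{"tx": -98,"ty": 22,"tz": -5,"wz": 0.183,"gripper": 1},{"tx": -130,"ty": 29,"tz": -6,"wz": 0.243,"gripper": 1},{"tx": -163,"ty": 36,"tz": -8,"wz": 0.304,"gripper": 1}]}}

```text
validation failed for argument at $.in...
```

Run:
```python
from h import *
s=ctrl.get_state();print(s["time"],s["position"],s["ft_force"])
plan([.56,-.03,.255],83.7,1)
im=vision.get_image("wrist");cv2.imwrite("pics/w1.png",cv2.resize(im["color"],(800,600)))
E=np.array(im["extrinsics"]);print("cam",np.round(-E[:3,:3].T@E[:3,3],3),np.round(E[:3,:3],2))
v=np.radians(83.7);vx=np.array([np.cos(v),np.sin(v)]);vy=np.array([-np.sin(v),np.cos(v)])
c=np.array([.5605,-.0185])
for n,a,b,z in [("rest outer top",0,-.028,.165),("lever top",0,.03,.165),("back casting mid",.038,0,.15),("face",.087,0,.15)]:
    q=c+a*vx+b*vy; print(n,px(im,[*q,z])*800/560)
```

```text
1.05 [0.29080987 0.58132877 0.22259164] [-0.34821688 -0.28940589 -0.17460644]
[-514.2 -426.3  -32.4] wz 1.217 tilt -1.0
cam [0.215 0.619 0.385] [[ 0.45  0.89  0.  ]
 [ 0.85 -0.43  0.31]
 [ 0.28 -0.14 -0.95]]
rest outer top [-126.16964753  994.21418052]
lever top [-177.76520264  952.7518851 ]
back casting mid [-88.91718482 934.63606695]
face [-33.83669901 921.26098718]
```

View pics/w1.png

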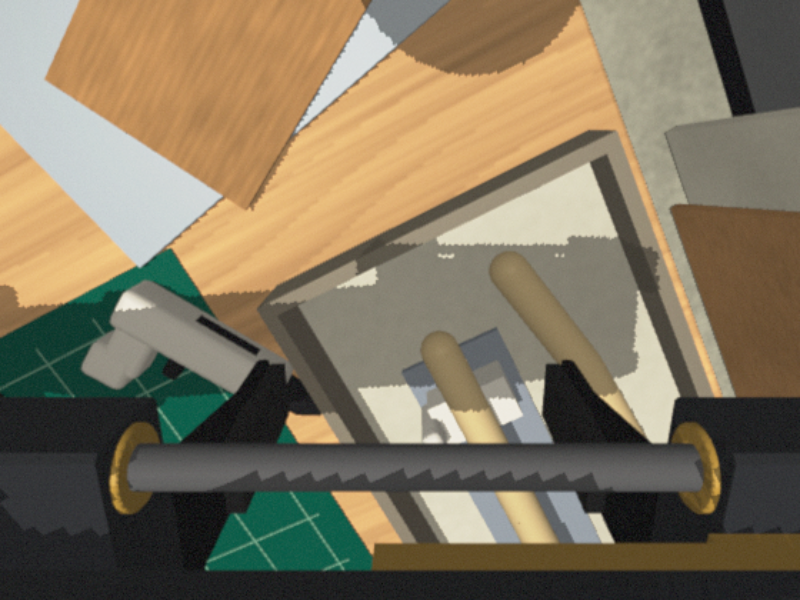

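The moves were refused, so the arm hasn't moved and the wrist view still shows the tool tray. My rows left out wx and wy, so I'll retry with all the keys.

Call:
{"name": "jog_arm", "arguments": {"increments": [{"tx": -26,"ty": -21,"tz": -2,"wx": 0,"wy": 0,"wz": 0.061,"gripper": 1},{"tx": -51,"ty": -43,"tz": -3,"wx": 0,"wy": 0,"wz": 0.122,"gripper": 1},{"tx": -77,"ty": -64,"tz": -5,"wx": 0,"wy": 0,"wz": 0.183,"gripper": 1},{"tx": -103,"ty": -85,"tz": -6,"wx": 0,"wy": 0,"wz": 0.243,"gripper": 1},{"tx": -129,"ty": -107,"tz": -8,"wx": 0,"wy": 0,"wz": 0.304,"gripper": 1}]}}

```text
time: 1.52
position: [0.3587, 0.4265, 0.2306]
tool_rot: [1.181, 2.911, 0.0]
ft_force: [-0.5, -0.6, 1.3]
grip_width: 1.002
grip_force: 0.0
```

Call:
{"name": "jog_arm", "arguments": {"increments": [{"tx": -31,"ty": -13,"tz": -2,"wx": 0,"wy": 0,"wz": 0.061,"gripper": 1},{"tx": -62,"ty": -25,"tz": -3,"wx": 0,"wy": 0,"wz": 0.122,"gripper": 1},{"tx": -93,"ty": -38,"tz": -5,"wx": 0,"wy": 0,"wz": 0.183,"gripper": 1},{"tx": -124,"ty": -51,"tz": -6,"wx": 0,"wy": 0,"wz": 0.243,"gripper": 1},{"tx": -155,"ty": -63,"tz": -8,"wx": 0,"wy": 0,"wz": 0.304,"gripper": 1}]}}

```text
time: 1.93
position: [0.4264, 0.2733, 0.2388]
tool_rot: [-1.608, -2.699, -0.001]
ft_force: [0.6, 0.5, 0.2]
grip_width: 1.0
grip_force: 0.0
```

Call:
{"name": "jog_arm", "arguments": {"increments": [{"tx": -33,"ty": -3,"tz": -2,"wx": 0,"wy": 0,"wz": 0.061,"gripper": 1},{"tx": -67,"ty": -6,"tz": -3,"wx": 0,"wy": 0,"wz": 0.122,"gripper": 1},{"tx": -100,"ty": -8,"tz": -5,"wx": 0,"wy": 0,"wz": 0.183,"gripper": 1},{"tx": -133,"ty": -11,"tz": -6,"wx": 0,"wy": 0,"wz": 0.243,"gripper": 1},{"tx": -166,"ty": -14,"tz": -8,"wx": 0,"wy": 0,"wz": 0.304,"gripper": 1}]}}

```text
time: 2.35
position: [0.4936, 0.1209, 0.2469]
tool_rot: [1.998, 2.424, 0.001]
ft_force: [0.9, 0.2, -0.6]
grip_width: 1.001
grip_force: 0.0
```

Call:
{"name": "jog_arm", "arguments": {"increments": [{"tx": -33,"ty": 7,"tz": -2,"wx": 0,"wy": 0,"wz": 0.061,"gripper": 1},{"tx": -65,"ty": 15,"tz": -3,"wx": 0,"wy": 0,"wz": 0.122,"gripper": 1},{"tx": -98,"ty": 22,"tz": -5,"wx": 0,"wy": 0,"wz": 0.183,"gripper": 1},{"tx": -130,"ty": 29,"tz": -6,"wx": 0,"wy": 0,"wz": 0.243,"gripper": 1},{"tx": -163,"ty": 36,"tz": -8,"wx": 0,"wy": 0,"wz": 0.304,"gripper": 1}]}}

```text
time: 2.77
position: [0.5605, -0.0317, 0.2549]
tool_rot: [2.342, 2.094, 0.001]
ft_force: [0.4, -0.3, -0.6]
grip_width: 0.999
grip_force: 0.0
```

Run:
```python
from h import *
s=ctrl.get_state();print(s["time"],s["position"],s["ft_force"])
plan([.56,-.03,.255],83.7,1)
im=vision.get_image("wrist");cv2.imwrite("pics/w2.png",cv2.resize(im["color"],(800,600)))
E=np.array(im["extrinsics"]);print("cam",np.round(-E[:3,:3].T@E[:3,3],3),np.round(E[:3,:3],2))
v=np.radians(83.7);vx=np.array([np.cos(v),np.sin(v)]);vy=np.array([-np.sin(v),np.cos(v)])
c=np.array([.5605,-.0185])
for n,a,b,z in [("rest outer top",0,-.028,.165),("lever top",0,.03,.165),("back casting mid",.038,0,.15),("face",.087,0,.15)]:
    q=c+a*vx+b*vy; print(n,px(im,[*q,z])*800/560)
```

```text
2.7667 [ 0.56050148 -0.03173196  0.25485892] [ 0.37697416 -0.28264642 -0.64944785]
[ 1.7 -0.7 -0.1] wz -0.0015 tilt -1.0
cam [0.57  0.053 0.417] [[ 0.99 -0.11  0.  ]
 [-0.11 -0.95  0.31]
 [-0.03 -0.3  -0.95]]
rest outer top [468.0701943  279.37532232]
lever top [350.23294211 279.61807604]
back casting mid [411.04831552 197.68105323]
face [410.64563101  92.22851679]
```

View pics/w2.png

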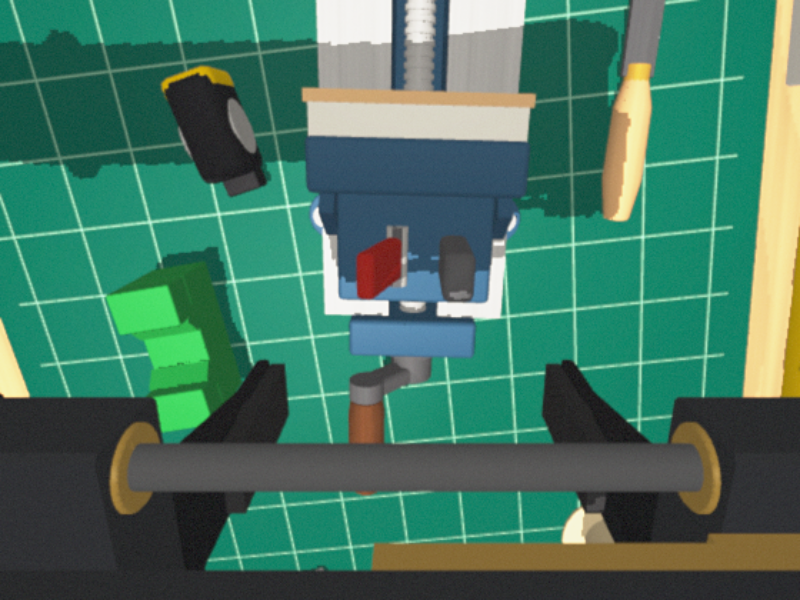

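The wrist view (800 px wide) shows the red lever (358–400, 240–297), the rest (440–472, 237–298), the plate edge from (303,91) to (535,97) and the knob around x 366. This matches the prediction to within about 5 px.

Run:
```python
from h import *
im=vision.get_image("wrist")
s=.7
P=dict(pL=(303,90,.15),pR=(535,96,.15),bL=(308,190,.15),bR=(527,195,.15),restR=(473,283,.165),restL=(441,283,.165),levL=(358,282,.165),levR=(393,275,.165),
 restbot=(456,299,.165),k0=(366,402,.118),armL=(350,385,.118),armR=(382,385,.118),hub=(420,365,.08),endL=(351,318,.115),endR=(475,318,.115),
 wayL=(316,0,.095),wayR=(527,0,.095),wayL2=(325,313,.095),wayR2=(501,318,.095),tapeR=(262,180,.04))
W={}
for k,(u,v,z) in P.items():
    W[k]=ray(im,u*s,v*s,z); print(k,np.round(W[k],4))
for a,b in [("pL","pR"),("bL","bR"),("restL","restR"),("wayL","wayL2"),("wayR","wayR2"),("endL","endR")]:
    d=W[b]-W[a]; print(a,b,round(np.linalg.norm(d),4),round(np.degrees(np.arctan2(d[1],d[0])),2))
v=np.radians(83.7);vx=np.array([np.cos(v),np.sin(v)]);vy=np.array([-np.sin(v),np.cos(v)])
c=np.array([.5605,-.0185])
for k in W: d=W[k][:2]-c; print(k,np.round([d@vx*1000,d@vy*1000],1))
```

```text
pL [0.5235 0.0656 0.15  ]
pR [0.6313 0.0495 0.15  ]
bL [0.5173 0.0198 0.15  ]
bR [0.6248 0.0039 0.15  ]
restR [ 0.5928 -0.0336  0.165 ]
restL [ 0.5771 -0.0316  0.165 ]
levL [ 0.5365 -0.026   0.165 ]
levR [ 0.5541 -0.0246  0.165 ]
restbot [ 0.5837 -0.0409  0.165 ]
k0 [ 0.5225 -0.1179  0.118 ]
armL [ 0.5144 -0.1048  0.118 ]
armR [ 0.5342 -0.1074  0.118 ]
hub [ 0.5578 -0.1147  0.08  ]
endL [ 0.5217 -0.0619  0.115 ]
endR [ 0.5961 -0.0713  0.115 ]
wayL [0.5289 0.1135 0.095 ]
wayR [0.6417 0.0996 0.095 ]
wayL2 [ 0.5023 -0.0635  0.095 ]
wayR2 [ 0.6144 -0.0811  0.095 ]
tapeR [0.4642 0.0203 0.04  ]
pL pR 0.1089 -8.47
bL bR 0.1087 -8.42
restL restR 0.0158 -7.18
wayL wayL2 0.179 -98.55
wayR wayR2 0.1827 -98.6
endL endR 0.075 -7.2
pL [79.5 46. ]
pR [ 75.4 -62.9]
bL [33.3 47.2]
bR [ 29.3 -61.5]
restR [-11.5 -33.8]
restL [-11.2 -18. ]
levL [-10.1  23. ]
levR [-6.8  5.6]
restbot [-19.7 -25.5]
k0 [-103.    26.9]
armL [-90.9  36.3]
armR [-91.2  16.3]
hub [-95.9  -7.9]
endL [-47.4  33.8]
endR [-48.6 -41.2]
wayL [127.7  45.9]
wayR [126.3 -67.8]
wayL2 [-51.1  52.9]
wayR2 [-56.3 -60.4]
tapeR [28.  99.9]
```

Run:
```python
from h import *
plan([.570,-.026,.133],81.6,1)
```

```text
[ 12.8   7.3 122.2] wz 0.0266 tilt -1.0
```

Call:
{"name": "jog_arm", "arguments": {"increments": [{"tx": 4,"ty": 3,"tz": 10,"wx": 0,"wy": 0,"wz": 0.01,"gripper": 1},{"tx": 9,"ty": 5,"tz": 30,"wx": 0,"wy": 0,"wz": 0.02,"gripper": 1},{"tx": 12,"ty": 7,"tz": 55,"wx": 0,"wy": 0,"wz": 0.027,"gripper": 1},{"tx": 13,"ty": 7,"tz": 80,"wx": 0,"wy": 0,"wz": 0.027,"gripper": 1},{"tx": 13,"ty": 7,"tz": 95,"wx": 0,"wy": 0,"wz": 0.027,"gripper": 1}]}}

```text
time: 3.28
position: [0.5667, -0.015, 0.1559]
tool_rot: [-2.361, -2.068, 0.004]
ft_force: [-0.3, -0.0, -1.2]
grip_width: 0.998
grip_force: 0.0
```

Call:
{"name": "jog_arm", "arguments": {"increments": [{"tx": 0,"ty": 0,"tz": 10,"wx": 0,"wy": 0,"wz": 0,"gripper": 1},{"tx": 0,"ty": 0,"tz": 20,"wx": 0,"wy": 0,"wz": 0,"gripper": 1},{"tx": 0,"ty": 0,"tz": 27,"wx": 0,"wy": 0,"wz": 0,"gripper": 1},{"tx": 0,"ty": 0,"tz": 27,"wx": 0,"wy": 0,"wz": 0,"gripper": 1},{"tx": 0,"ty": 0,"tz": 27,"wx": 0,"wy": 0,"wz": 0,"gripper": 1}]}}

```text
time: 3.7
position: [0.5688, -0.018, 0.1329]
tool_rot: [2.367, 2.066, 0.001]
ft_force: [-0.3, 0.3, 0.3]
grip_width: 0.998
grip_force: 0.0
```

Run:
```python
from h import *
s=ctrl.get_state();print(s["time"],s["position"],s["ft_force"])
im=vision.get_image("wrist");cv2.imwrite("pics/w3.png",cv2.resize(im["color"],(800,600)))
```

```text
3.7 [ 0.56877611 -0.01800899  0.13288235] [-0.25213797  0.32634776  0.31555022]
```

View pics/w3.png

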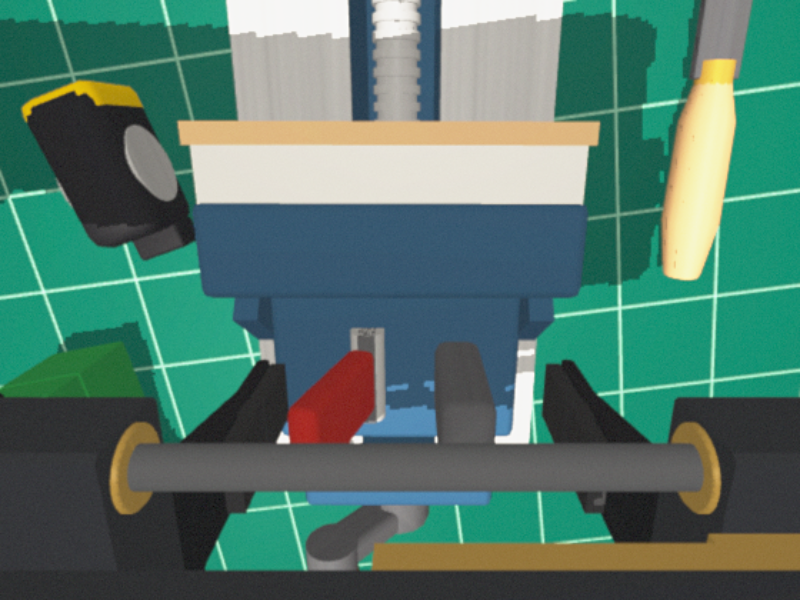

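The wrist view shows the fingers straddling the lever (outer edge x≈290) and the rest (outer edge x≈494), with the finger midline near x≈415. That gives about 22 mm to the rest and 35 mm to the lever, as intended. Next I squeeze.

Call:
{"name": "jog_arm", "arguments": {"increments": [{"tx": 0,"ty": 0,"tz": 0,"wx": 0,"wy": 0,"wz": 0,"gripper": 0.8},{"tx": 0,"ty": 0,"tz": 0,"wx": 0,"wy": 0,"wz": 0,"gripper": 0.65},{"tx": 0,"ty": 0,"tz": 0,"wx": 0,"wy": 0,"wz": 0,"gripper": 0.55},{"tx": 0,"ty": 0,"tz": 0,"wx": 0,"wy": 0,"wz": 0,"gripper": 0.5},{"tx": 0,"ty": 0,"tz": 0,"wx": 0,"wy": 0,"wz": 0,"gripper": 0.48}], "grip_force": 30}}

```text
time: 4.17
position: [0.5657, -0.0178, 0.1328]
tool_rot: [-2.363, -2.062, 0.006]
ft_force: [-11.5, 1.9, 12.2]
grip_width: 0.705
grip_force: 6.1
```

Call:
{"name": "jog_arm", "arguments": {"increments": [{"tx": 0,"ty": 0,"tz": 0,"wx": 0,"wy": 0,"wz": 0,"gripper": 0.48},{"tx": 0,"ty": 0,"tz": 0,"wx": 0,"wy": 0,"wz": 0,"gripper": 0.48},{"tx": 0,"ty": 0,"tz": 0,"wx": 0,"wy": 0,"wz": 0,"gripper": 0.48},{"tx": 0,"ty": 0,"tz": 0,"wx": 0,"wy": 0,"wz": 0,"gripper": 0.48},{"tx": 0,"ty": 0,"tz": 0,"wx": 0,"wy": 0,"wz": 0,"gripper": 0.48}]}}

```text
time: 4.58
position: [0.5693, -0.0184, 0.1334]
tool_rot: [2.367, 2.065, 0.002]
ft_force: [1.4, 0.2, 5.9]
grip_width: 0.511
grip_force: 30.0
```

Call:
{"name": "jog_arm", "arguments": {"increments": [{"tx": 4,"ty": 0,"tz": 0,"wx": 0,"wy": 0,"wz": 0,"gripper": 0.48},{"tx": 14,"ty": 0,"tz": 0,"wx": 0,"wy": 0,"wz": 0,"gripper": 0.48},{"tx": 26,"ty": 0,"tz": 0,"wx": 0,"wy": 0,"wz": 0,"gripper": 0.48},{"tx": 36,"ty": 0,"tz": 0,"wx": 0,"wy": 0,"wz": 0,"gripper": 0.48},{"tx": 45,"ty": 0,"tz": 0,"wx": 0,"wy": 0,"wz": 0,"gripper": 0.48}]}}

```text
time: 5.0
position: [0.5753, 0.0249, 0.1334]
tool_rot: [2.367, 2.062, -0.001]
ft_force: [1.2, -3.8, 5.7]
grip_width: 0.515
grip_force: 30.0
```

Call:
{"name": "jog_arm", "arguments": {"increments": [{"tx": 5,"ty": 0,"tz": 0,"wx": 0,"wy": 0,"wz": 0,"gripper": 0.48},{"tx": 8,"ty": 0,"tz": 0,"wx": 0,"wy": 0,"wz": 0,"gripper": 0.48},{"tx": 10,"ty": 0,"tz": 0,"wx": 0,"wy": 0,"wz": 0,"gripper": 0.48},{"tx": 10,"ty": 0,"tz": 0,"wx": 0,"wy": 0,"wz": 0,"gripper": 0.48},{"tx": 10,"ty": 0,"tz": 0,"wx": 0,"wy": 0,"wz": 0,"gripper": 0.48}]}}

```text
time: 5.42
position: [0.5768, 0.0357, 0.1333]
tool_rot: [2.367, 2.064, 0.001]
ft_force: [1.2, -1.3, 5.5]
grip_width: 0.513
grip_force: 30.0
```

Run:
```python
from h import *
im=vision.get_image("wrist");cv2.imwrite("pics/w4.png",cv2.resize(im["color"],(800,600)))
np.savez("w4.npz",**im)
s=ctrl.get_state();print(s["time"],s["position"],s["ft_force"])
```

```text
5.4667 [0.57674502 0.03566492 0.13334358] [ 1.57015858 -1.14635405  6.48796608]
```

View pics/w4.png

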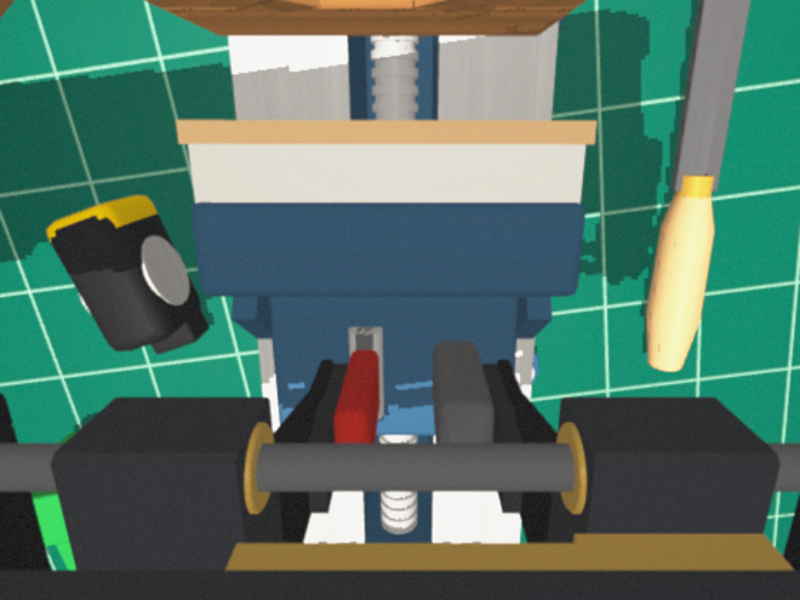

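The lever is upright and squeezed. The block's front foot edge on the ways (z=95) is at y≈35 and the plate's front top edge (z=150) is at y≈121.

Run:
```python
from h import *
im=dict(np.load("w4.npz"))
v=np.radians(81.7);vx=np.array([np.cos(v),np.sin(v),0])
for n,u,w,z in [("plate",387,121,.15),("plateL",178,121,.15),("plateR",597,122,.15),("blkL",240,35,.095),("blkR",555,35,.095),("backcast",387,297,.15)]:
    p=ray(im,u*.7,w*.7,z); print(n,np.round(p,4),round(float(p@vx),4))
print(np.array(ctrl.get_state()["position"])@vx)
```

```text
plate [0.5815 0.1221 0.15  ] 0.2047
plateL [0.5278 0.1294 0.15  ] 0.2043
plateR [0.6355 0.1144 0.15  ] 0.2049
blkL [0.5335 0.1572 0.095 ] 0.2326
blkR [0.6401 0.1426 0.095 ] 0.2335
backcast [0.5742 0.0746 0.15  ] 0.1567
0.11854807771665253
```

Call:
{"name": "jog_arm", "arguments": {"increments": [{"tx": 4,"ty": 0,"tz": 0,"wx": 0,"wy": 0,"wz": 0,"gripper": 0.48},{"tx": 10,"ty": 0,"tz": 0,"wx": 0,"wy": 0,"wz": 0,"gripper": 0.48},{"tx": 17,"ty": 0,"tz": 0,"wx": 0,"wy": 0,"wz": 0,"gripper": 0.48},{"tx": 23,"ty": 0,"tz": 0,"wx": 0,"wy": 0,"wz": 0,"gripper": 0.48},{"tx": 26,"ty": 0,"tz": 0,"wx": 0,"wy": 0,"wz": 0,"gripper": 0.48}]}}

```text
time: 5.88
position: [0.5803, 0.0614, 0.1333]
tool_rot: [2.366, 2.064, 0.001]
ft_force: [0.6, -3.1, 6.1]
grip_width: 0.51
grip_force: 30.0
```

Call:
{"name": "jog_arm", "arguments": {"increments": [{"tx": 0,"ty": 0,"tz": 0,"wx": 0,"wy": 0,"wz": 0,"gripper": 0.48},{"tx": 0,"ty": 0,"tz": 0,"wx": 0,"wy": 0,"wz": 0,"gripper": 0.48},{"tx": 0,"ty": 0,"tz": 0,"wx": 0,"wy": 0,"wz": 0,"gripper": 0.48},{"tx": 0,"ty": 0,"tz": 0,"wx": 0,"wy": 0,"wz": 0,"gripper": 0.48},{"tx": 0,"ty": 0,"tz": 0,"wx": 0,"wy": 0,"wz": 0,"gripper": 0.48}]}}

```text
time: 6.3
position: [0.5804, 0.0621, 0.1334]
tool_rot: [2.367, 2.065, 0.003]
ft_force: [2.5, -1.2, 5.4]
grip_width: 0.509
grip_force: 30.0
```

Run:
```python
from h import *
im=vision.get_image("wrist");cv2.imwrite("pics/w5.png",cv2.resize(im["color"],(800,600)))
np.savez("w5.npz",**im)
s=ctrl.get_state();print(s["time"],s["position"],s["ft_force"])
```

```text
6.35 [0.58044271 0.06208119 0.13336894] [ 1.45500067 -0.63361061  6.18936398]
```

View pics/w5.png

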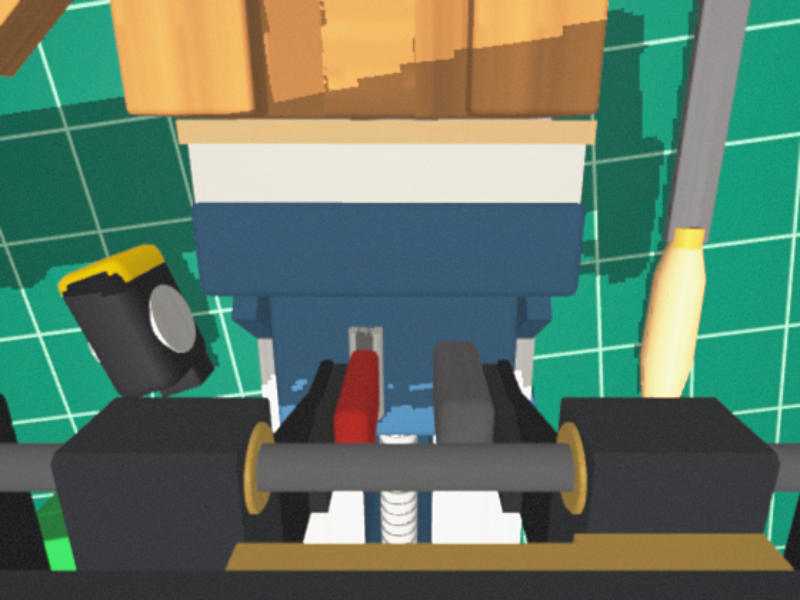

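The block's front top edge (z=165) is at y≈113 and the plate edge is still at y≈121; no contact force shows. I'll work out the remaining gap.

Run:
```python
from h import *
im=dict(np.load("w5.npz"))
v=np.radians(81.7);vx=np.array([np.cos(v),np.sin(v),0])
for n,u,w,z in [("plateL",178,121,.15),("plateR",597,122,.15),("blkL",130,114,.165),("blkL2",250,115,.165),("blkR",590,112,.165),("blkR2",480,112.5,.165)]:
    p=ray(im,u*.7,w*.7,z); print(n,np.round(p,4),round(float(p@vx),4))
```

```text
plateL [0.5314 0.1559 0.15  ] 0.231
plateR [0.6392 0.1408 0.15  ] 0.2316
blkL [0.527  0.1579 0.165 ] 0.2323
blkL2 [0.5545 0.1539 0.165 ] 0.2323
blkR [0.6327 0.1438 0.165 ] 0.2337
blkR2 [0.6074 0.1472 0.165 ] 0.2333
```

The gap is about 1–2 mm, so I let the lever go.

Call:
{"name": "jog_arm", "arguments": {"increments": [{"tx": 0,"ty": 0,"tz": 0,"wx": 0,"wy": 0,"wz": 0,"gripper": 0.55},{"tx": 0,"ty": 0,"tz": 0,"wx": 0,"wy": 0,"wz": 0,"gripper": 0.65},{"tx": 0,"ty": 0,"tz": 0,"wx": 0,"wy": 0,"wz": 0,"gripper": 0.8},{"tx": 0,"ty": 0,"tz": 0,"wx": 0,"wy": 0,"wz": 0,"gripper": 1},{"tx": 0,"ty": 0,"tz": 0,"wx": 0,"wy": 0,"wz": 0,"gripper": 1}]}}

```text
time: 6.77
position: [0.5793, 0.0621, 0.1319]
tool_rot: [2.367, 2.066, -0.0]
ft_force: [0.8, 0.3, 0.6]
grip_width: 0.769
grip_force: 0.0
```

Call:
{"name": "jog_arm", "arguments": {"increments": [{"tx": 0,"ty": 0,"tz": 0,"wx": 0,"wy": 0,"wz": 0,"gripper": 1},{"tx": 0,"ty": 0,"tz": 0,"wx": 0,"wy": 0,"wz": 0,"gripper": 1},{"tx": 0,"ty": 0,"tz": 0,"wx": 0,"wy": 0,"wz": 0,"gripper": 1},{"tx": 0,"ty": 0,"tz": 0,"wx": 0,"wy": 0,"wz": 0,"gripper": 1},{"tx": 0,"ty": 0,"tz": 0,"wx": 0,"wy": 0,"wz": 0,"gripper": 1}]}}

```text
time: 7.18
position: [0.5796, 0.0619, 0.1326]
tool_rot: [2.367, 2.065, 0.0]
ft_force: [-0.4, -0.3, -0.6]
grip_width: 0.99
grip_force: 0.0
```

Call:
{"name": "jog_arm", "arguments": {"increments": [{"tx": 0,"ty": 0,"tz": -15,"wx": 0,"wy": 0,"wz": 0,"gripper": 1},{"tx": 0,"ty": 0,"tz": -40,"wx": 0,"wy": 0,"wz": 0,"gripper": 1},{"tx": 0,"ty": 0,"tz": -65,"wx": 0,"wy": 0,"wz": 0,"gripper": 1},{"tx": 0,"ty": 0,"tz": -85,"wx": 0,"wy": 0,"wz": 0,"gripper": 1},{"tx": 0,"ty": 0,"tz": -95,"wx": 0,"wy": 0,"wz": 0,"gripper": 1}]}}

```text
time: 7.6
position: [0.5809, 0.062, 0.2307]
tool_rot: [2.366, 2.064, 0.006]
ft_force: [1.0, -0.1, 0.9]
grip_width: 0.998
grip_force: 0.0
```

Call:
{"name": "jog_arm", "arguments": {"increments": [{"tx": -20,"ty": 0,"tz": 0,"wx": 0,"wy": 0,"wz": 0,"gripper": 1},{"tx": -50,"ty": 0,"tz": 0,"wx": 0,"wy": 0,"wz": 0,"gripper": 1},{"tx": -85,"ty": 0,"tz": 0,"wx": 0,"wy": 0,"wz": 0,"gripper": 1},{"tx": -115,"ty": 0,"tz": 0,"wx": 0,"wy": 0,"wz": 0,"gripper": 1},{"tx": -130,"ty": 0,"tz": 0,"wx": 0,"wy": 0,"wz": 0,"gripper": 1}]}}

```text
time: 8.02
position: [0.5606, -0.072, 0.2273]
tool_rot: [2.372, 2.058, -0.003]
ft_force: [-0.2, -1.3, -0.1]
grip_width: 0.997
grip_force: 0.0
```

Call:
{"name": "jog_arm", "arguments": {"increments": [{"tx": -8,"ty": 0,"tz": 0,"wx": 0,"wy": 0,"wz": 0,"gripper": 1},{"tx": -10,"ty": 0,"tz": 0,"wx": 0,"wy": 0,"wz": 0,"gripper": 1},{"tx": -10,"ty": 0,"tz": 0,"wx": 0,"wy": 0,"wz": 0,"gripper": 1},{"tx": -10,"ty": 0,"tz": 0,"wx": 0,"wy": 0,"wz": 0,"gripper": 1},{"tx": -10,"ty": 0,"tz": 0,"wx": 0,"wy": 0,"wz": 0,"gripper": 1}]}}

```text
time: 8.43
position: [0.5608, -0.0747, 0.2273]
tool_rot: [-2.364, -2.068, -0.0]
ft_force: [0.2, -0.1, -0.2]
grip_width: 0.999
grip_force: 0.0
```

Run:
```python
from h import *
im=vision.get_image("wrist");cv2.imwrite("pics/w6.png",cv2.resize(im["color"],(800,600)))
np.savez("w6.npz",**im)
s=ctrl.get_state();print(s["time"],s["position"],s["ft_force"])
```

```text
8.4833 [ 0.5607934  -0.07487989  0.22733377] [ 0.8137799  -0.27443229 -0.65645013]
```

View pics/w6.png

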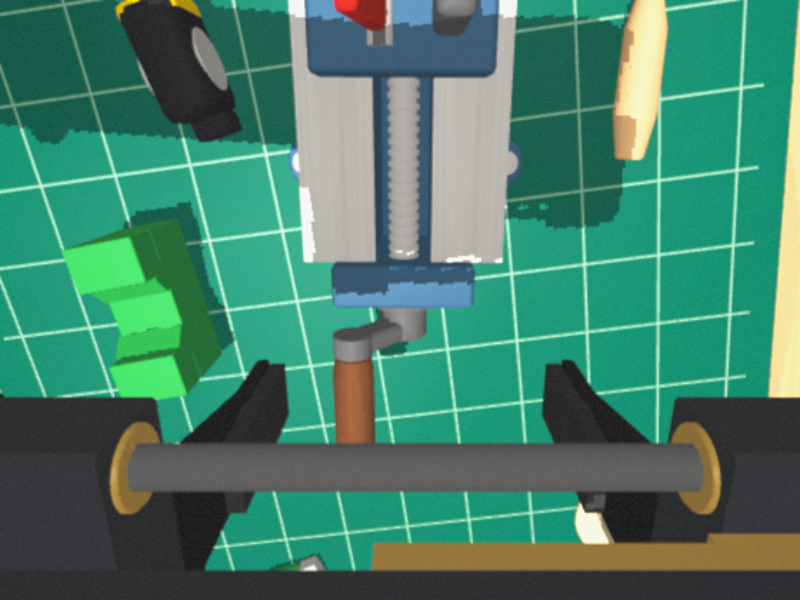

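The lever is leaning again and the knob is visible, with its axis at x≈354 from y≈358 (arm side) down. The screw axis is at x≈403.

Run:
```python
from h import *
from scipy.optimize import brentq
im=dict(np.load("w6.npz"))
v=np.radians(81.6);vx=np.array([np.cos(v),np.sin(v),0]);vy=np.array([-np.sin(v),np.cos(v),0])
for n,u,w,z in [("scr1",403,90,.085),("scr2",404,250,.085),("wayL",302,262,.095),("wayR",503,262,.095),("endL",332,285,.112),("endR",474,285,.112),("cariageL",309,76,.117),("carR",496,75,.117)]:
    p=ray(im,u*.7,w*.7,z); print(n,np.round(p,4),np.round([p@vx,p@vy],4))
ax=np.mean([ray(im,u*.7,w*.7,z)@vy for u,w,z in [(403,90,.085),(404,250,.085)]])
print("axis vy",ax)
for u,w in [(354.5,360),(355,430)]:
    f=lambda a: ray(im,u*.7,w*.7,.08+.042*np.cos(a))@vy-ax-.042*np.sin(a)
    a=brentq(f,0,1.3); p=ray(im,u*.7,w*.7,.08+.042*np.cos(a)); print("theta",-a,np.round(p,4),p@vx,p@vy)
for u,w in [(335,430),(375,430)]:
    p=ray(im,u*.7,w*.7,.112); print(p@vy)
```

```text
scr1 [0.5685 0.0287 0.085 ] [ 0.1114 -0.5582]
scr2 [ 0.5569 -0.0578  0.085 ] [ 0.0242 -0.5594]
wayL [ 0.4989 -0.0548  0.095 ] [ 0.0187 -0.5016]
wayR [ 0.6123 -0.07    0.095 ] [ 0.0202 -0.616 ]
endL [ 0.5168 -0.0659  0.112 ] [ 0.0103 -0.5209]
endR [ 0.5933 -0.0762  0.112 ] [ 0.0113 -0.5981]
cariageL [0.5256 0.0387 0.117 ] [ 0.1151 -0.5143]
carR [0.6135 0.0274 0.117 ] [ 0.1167 -0.603 ]
axis vy -0.5588309914024565
theta -0.6860772894015152 [ 0.5216 -0.1112  0.1125] -0.033821559806401995 -0.5322237008606647
theta -0.7090780829258044 [ 0.5141 -0.1564  0.1119] -0.07962893265533147 -0.5314833488136806
-0.5195929833192889
-0.5434036010440593
```

Call:
{"name": "jog_arm", "arguments": {"increments": [{"tx": -18,"ty": -7,"tz": 0,"wx": 0,"wy": 0,"wz": 0,"gripper": 1},{"tx": -44,"ty": -17,"tz": 5,"wx": 0,"wy": 0,"wz": 0,"gripper": 1},{"tx": -70,"ty": -27,"tz": 15,"wx": 0,"wy": 0,"wz": 0,"gripper": 1},{"tx": -84,"ty": -33,"tz": 30,"wx": 0,"wy": 0,"wz": 0,"gripper": 1},{"tx": -88,"ty": -34,"tz": 50,"wx": 0,"wy": 0,"wz": 0,"gripper": 1}]}}

```text
time: 8.9
position: [0.5144, -0.1622, 0.1786]
tool_rot: [2.369, 2.06, 0.003]
ft_force: [1.4, 0.1, 0.1]
grip_width: 1.0
grip_force: 0.0
```

Call:
{"name": "jog_arm", "arguments": {"increments": [{"tx": 0,"ty": 0,"tz": 22,"wx": 0,"wy": 0,"wz": 0,"gripper": 1},{"tx": 0,"ty": 0,"tz": 44,"wx": 0,"wy": 0,"wz": 0,"gripper": 1},{"tx": 0,"ty": 0,"tz": 65,"wx": 0,"wy": 0,"wz": 0,"gripper": 1},{"tx": 0,"ty": 0,"tz": 80,"wx": 0,"wy": 0,"wz": 0,"gripper": 1},{"tx": 0,"ty": 0,"tz": 84,"wx": 0,"wy": 0,"wz": 0,"gripper": 1}]}}

```text
time: 9.32
position: [0.5133, -0.1578, 0.0909]
tool_rot: [-2.363, -2.065, 0.005]
ft_force: [-0.2, 0.4, -0.4]
grip_width: 1.001
grip_force: 0.0
```

Call:
{"name": "jog_arm", "arguments": {"increments": [{"tx": 0,"ty": 0,"tz": 0,"wx": 0,"wy": 0,"wz": 0,"gripper": 0.8},{"tx": 0,"ty": 0,"tz": 0,"wx": 0,"wy": 0,"wz": 0,"gripper": 0.6},{"tx": 0,"ty": 0,"tz": 0,"wx": 0,"wy": 0,"wz": 0,"gripper": 0.45},{"tx": 0,"ty": 0,"tz": 0,"wx": 0,"wy": 0,"wz": 0,"gripper": 0.35},{"tx": 0,"ty": 0,"tz": 0,"wx": 0,"wy": 0,"wz": 0,"gripper": 0.3}], "grip_force": 15}}

```text
time: 9.73
position: [0.5156, -0.1594, 0.0946]
tool_rot: [2.366, 2.065, 0.002]
ft_force: [0.7, 0.0, -0.1]
grip_width: 0.708
grip_force: 0.0
```

Call:
{"name": "jog_arm", "arguments": {"increments": [{"tx": 0,"ty": 0,"tz": 0,"wx": 0,"wy": 0,"wz": 0,"gripper": 0.24},{"tx": 0,"ty": 0,"tz": 0,"wx": 0,"wy": 0,"wz": 0,"gripper": 0.24},{"tx": 0,"ty": 0,"tz": 0,"wx": 0,"wy": 0,"wz": 0,"gripper": 0.24},{"tx": 0,"ty": 0,"tz": 0,"wx": 0,"wy": 0,"wz": 0,"gripper": 0.24},{"tx": 0,"ty": 0,"tz": 0,"wx": 0,"wy": 0,"wz": 0,"gripper": 0.24}]}}

```text
time: 10.15
position: [0.5149, -0.1593, 0.0936]
tool_rot: [2.367, 2.065, 0.0]
ft_force: [-0.5, -0.4, -0.2]
grip_width: 0.329
grip_force: 0.0
```

Call:
{"name": "jog_arm", "arguments": {"increments": [{"tx": 0,"ty": 0,"tz": 0,"wx": 0,"wy": 0,"wz": 0,"gripper": 0.24},{"tx": 0,"ty": 0,"tz": 0,"wx": 0,"wy": 0,"wz": 0,"gripper": 0.24},{"tx": 0,"ty": 0,"tz": 0,"wx": 0,"wy": 0,"wz": 0,"gripper": 0.24},{"tx": 0,"ty": 0,"tz": 0,"wx": 0,"wy": 0,"wz": 0,"gripper": 0.24},{"tx": 0,"ty": 0,"tz": 0,"wx": 0,"wy": 0,"wz": 0,"gripper": 0.24}]}}

```text
time: 10.57
position: [0.5137, -0.1593, 0.0932]
tool_rot: [-2.366, -2.064, 0.002]
ft_force: [-5.2, 1.1, 2.1]
grip_width: 0.271
grip_force: 15.0
```

Run:
```python
from h import *
s=ctrl.get_state();p=np.array(s["position"]);print(s["time"],p,s["ft_force"],s["grip_width"],s["grip_force"])
v=np.radians(81.6);vy=np.array([-np.sin(v),np.cos(v),0]);print("vy",p@vy, "rel axis",p@vy+.559, "sin->theta",-np.arcsin((p@vy+.559)/.042))
M=R.from_rotvec(s["tool_rot"]).as_matrix();print("yaw",np.degrees(np.arctan2(M[1,0],M[0,0])))
for b in vision.spot_in("side","crank_grip")[:2]: print(b)
```

```text
10.5667 [ 0.51371374 -0.15925755  0.09315608] [-5.19864953  1.06758698  2.09622779] 0.271284697948609 15.000816159881651
vy -0.5314676164028357 rel axis 0.027532383597164367 sin->theta -0.7148881332783465
yaw 82.1958203930562
{'bbox': [295.6, 232.1, 311.1, 250.4], 'conf': 0.59}
{'bbox': [321.7, 305.1, 344.2, 338.5], 'conf': 0.44}
```

The knob is gripped (opening 23.6 mm) at θ≈-0.70. I'll wind one full turn in 18° rows, then look at the foam. First, the row numbers.

```bash
cat > rows.py <<'E'
import numpy as np,sys
t0,n,st=float(sys.argv[1]),int(sys.argv[2]),np.radians(float(sys.argv[3]))
for c in range(n):
    a=t0+5*c*st; print([(round(42*(np.sin(b)-np.sin(a)),1),round(42*(np.cos(a)-np.cos(b)),1)) for b in a+st*np.arange(1,6)])
E
python3 rows.py -0.70 4 18
```

```text
[(np.float64(11.3), np.float64(-6.8)), (np.float64(24.0), np.float64(-9.8)), (np.float64(37.1), np.float64(-8.6)), (np.float64(49.2), np.float64(-3.5)), (np.float64(59.2), np.float64(5.1))]
[(np.float64(6.8), np.float64(11.3)), (np.float64(9.8), np.float64(24.0)), (np.float64(8.6), np.float64(37.1)), (np.float64(3.5), np.float64(49.2)), (np.float64(-5.1), np.float64(59.2))]
[(np.float64(-11.3), np.float64(6.8)), (np.float64(-24.0), np.float64(9.8)), (np.float64(-37.1), np.float64(8.6)), (np.float64(-49.2), np.float64(3.5)), (np.float64(-59.2), np.float64(-5.1))]
[(np.float64(-6.8), np.float64(-11.3)), (np.float64(-9.8), np.float64(-24.0)), (np.float64(-8.6), np.float64(-37.1)), (np.float64(-3.5), np.float64(-49.2)), (np.float64(5.1), np.float64(-59.2))]
```

Call:
{"name": "jog_arm", "arguments": {"increments": [{"tx": 0,"ty": 11.3,"tz": -6.8,"wx": 0,"wy": 0,"wz": 0,"gripper": 0.24},{"tx": 0,"ty": 24,"tz": -9.8,"wx": 0,"wy": 0,"wz": 0,"gripper": 0.24},{"tx": 0,"ty": 37.1,"tz": -8.6,"wx": 0,"wy": 0,"wz": 0,"gripper": 0.24},{"tx": 0,"ty": 49.2,"tz": -3.5,"wx": 0,"wy": 0,"wz": 0,"gripper": 0.24},{"tx": 0,"ty": 59.2,"tz": 5.1,"wx": 0,"wy": 0,"wz": 0,"gripper": 0.24}]}}

```text
time: 11.03
position: [0.5743, -0.1675, 0.0888]
tool_rot: [2.367, 2.065, 0.0]
ft_force: [-5.4, 0.4, 0.2]
grip_width: 0.271
grip_force: 15.0
```

Call:
{"name": "jog_arm", "arguments": {"increments": [{"tx": 0,"ty": 6.8,"tz": 11.3,"wx": 0,"wy": 0,"wz": 0,"gripper": 0.24},{"tx": 0,"ty": 9.8,"tz": 24,"wx": 0,"wy": 0,"wz": 0,"gripper": 0.24},{"tx": 0,"ty": 8.6,"tz": 37.1,"wx": 0,"wy": 0,"wz": 0,"gripper": 0.24},{"tx": 0,"ty": 3.5,"tz": 49.2,"wx": 0,"wy": 0,"wz": 0,"gripper": 0.24},{"tx": 0,"ty": -5.1,"tz": 59.2,"wx": 0,"wy": 0,"wz": 0,"gripper": 0.24}]}}

```text
time: 11.45
position: [0.5683, -0.1666, 0.0288]
tool_rot: [-2.367, -2.065, 0.0]
ft_force: [-6.7, 3.2, 14.9]
grip_width: 0.268
grip_force: 15.0
```

Call:
{"name": "jog_arm", "arguments": {"increments": [{"tx": 0,"ty": -11.3,"tz": 6.8,"wx": 0,"wy": 0,"wz": 0,"gripper": 0.24},{"tx": 0,"ty": -24,"tz": 9.8,"wx": 0,"wy": 0,"wz": 0,"gripper": 0.24},{"tx": 0,"ty": -37.1,"tz": 8.6,"wx": 0,"wy": 0,"wz": 0,"gripper": 0.24},{"tx": 0,"ty": -49.2,"tz": 3.5,"wx": 0,"wy": 0,"wz": 0,"gripper": 0.24},{"tx": 0,"ty": -59.2,"tz": -5.1,"wx": 0,"wy": 0,"wz": 0,"gripper": 0.24}]}}

```text
time: 11.87
position: [0.511, -0.1588, 0.0339]
tool_rot: [2.365, 2.062, 0.003]
ft_force: [3.5, -0.8, -3.5]
grip_width: 0.27
grip_force: 15.0
```

Call:
{"name": "jog_arm", "arguments": {"increments": [{"tx": 0,"ty": -6.8,"tz": -11.3,"wx": 0,"wy": 0,"wz": 0,"gripper": 0.24},{"tx": 0,"ty": -9.8,"tz": -24,"wx": 0,"wy": 0,"wz": 0,"gripper": 0.24},{"tx": 0,"ty": -8.6,"tz": -37.1,"wx": 0,"wy": 0,"wz": 0,"gripper": 0.24},{"tx": 0,"ty": -3.5,"tz": -49.2,"wx": 0,"wy": 0,"wz": 0,"gripper": 0.24},{"tx": 0,"ty": 5.1,"tz": -59.2,"wx": 0,"wy": 0,"wz": 0,"gripper": 0.24}]}}

```text
time: 12.28
position: [0.5132, -0.1591, 0.093]
tool_rot: [-2.366, -2.063, 0.002]
ft_force: [-4.6, 0.3, -4.9]
grip_width: 0.267
grip_force: 15.0
```

Call:
{"name": "jog_arm", "arguments": {"increments": [{"tx": 0,"ty": 0,"tz": 0,"wx": 0,"wy": 0,"wz": 0,"gripper": 0.24},{"tx": 0,"ty": 0,"tz": 0,"wx": 0,"wy": 0,"wz": 0,"gripper": 0.24},{"tx": 0,"ty": 0,"tz": 0,"wx": 0,"wy": 0,"wz": 0,"gripper": 0.24},{"tx": 0,"ty": 0,"tz": 0,"wx": 0,"wy": 0,"wz": 0,"gripper": 0.24},{"tx": 0,"ty": 0,"tz": 0,"wx": 0,"wy": 0,"wz": 0,"gripper": 0.24}]}}

```text
time: 12.7
position: [0.5161, -0.1596, 0.0946]
tool_rot: [2.366, 2.064, 0.004]
ft_force: [-2.8, 0.7, 7.8]
grip_width: 0.273
grip_force: 15.0
```

Call:
{"name": "jog_arm", "arguments": {"increments": [{"tx": 0,"ty": 0,"tz": 0,"wx": 0,"wy": 0,"wz": 0,"gripper": 0.7},{"tx": 0,"ty": 0,"tz": 0,"wx": 0,"wy": 0,"wz": 0,"gripper": 0.7},{"tx": 0,"ty": 0,"tz": 0,"wx": 0,"wy": 0,"wz": 0,"gripper": 0.7},{"tx": 0,"ty": 0,"tz": 0,"wx": 0,"wy": 0,"wz": 0,"gripper": 0.7},{"tx": 0,"ty": 0,"tz": 0,"wx": 0,"wy": 0,"wz": 0,"gripper": 0.7}]}}

```text
time: 13.12
position: [0.515, -0.1592, 0.0933]
tool_rot: [2.367, 2.065, 0.0]
ft_force: [-1.0, 0.2, 0.8]
grip_width: 0.568
grip_force: 0.0
```

Call:
{"name": "jog_arm", "arguments": {"increments": [{"tx": 0,"ty": 0,"tz": -15,"wx": 0,"wy": 0,"wz": 0,"gripper": 0.7},{"tx": 0,"ty": 0,"tz": -45,"wx": 0,"wy": 0,"wz": 0,"gripper": 0.7},{"tx": 0,"ty": 0,"tz": -80,"wx": 0,"wy": 0,"wz": 0,"gripper": 0.7},{"tx": 0,"ty": 0,"tz": -110,"wx": 0,"wy": 0,"wz": 0,"gripper": 0.7},{"tx": 0,"ty": 0,"tz": -130,"wx": 0,"wy": 0,"wz": 0,"gripper": 0.7}]}}

```text
time: 13.53
position: [0.5161, -0.1597, 0.2267]
tool_rot: [2.365, 2.063, 0.005]
ft_force: [0.8, -0.1, 0.8]
grip_width: 0.698
grip_force: 0.0
```

Call:
{"name": "jog_arm", "arguments": {"increments": [{"tx": 20,"ty": 4,"tz": 0,"wx": 0,"wy": 0,"wz": 0,"gripper": 0.7},{"tx": 55,"ty": 11,"tz": 0,"wx": 0,"wy": 0,"wz": 0,"gripper": 0.7},{"tx": 92,"ty": 18,"tz": 0,"wx": 0,"wy": 0,"wz": 0,"gripper": 0.7},{"tx": 130,"ty": 25,"tz": 0,"wx": 0,"wy": 0,"wz": 0,"gripper": 0.7},{"tx": 160,"ty": 32,"tz": 0,"wx": 0,"wy": 0,"wz": 0,"gripper": 0.7}]}}

```text
time: 13.95
position: [0.5689, -0.0015, 0.2234]
tool_rot: [-2.364, -2.067, -0.002]
ft_force: [0.5, 0.2, -0.5]
grip_width: 0.698
grip_force: 0.0
```

Call:
{"name": "jog_arm", "arguments": {"increments": [{"tx": 15,"ty": 0,"tz": 0,"wx": 0,"wy": 0,"wz": 0,"gripper": 0.7},{"tx": 20,"ty": 0,"tz": 0,"wx": 0,"wy": 0,"wz": 0,"gripper": 0.7},{"tx": 20,"ty": 0,"tz": 0,"wx": 0,"wy": 0,"wz": 0,"gripper": 0.7},{"tx": 20,"ty": 0,"tz": 0,"wx": 0,"wy": 0,"wz": 0,"gripper": 0.7},{"tx": 20,"ty": 0,"tz": 0,"wx": 0,"wy": 0,"wz": 0,"gripper": 0.7}]}}

```text
time: 14.37
position: [0.5708, 0.0122, 0.2237]
tool_rot: [2.37, 2.061, -0.0]
ft_force: [-0.1, 1.0, 0.4]
grip_width: 0.701
grip_force: 0.0
```

Run:
```python
from h import *
im=vision.get_image("wrist");cv2.imwrite("pics/w7.png",cv2.resize(im["color"],(800,600)))
np.savez("w7.npz",**im)
s=ctrl.get_state();p=np.array(s["position"]);print(s["time"],p,s["ft_force"])
# colour profile along vise x at z=.15 on the jaw centre lines, also w5 for reference
v=np.radians(81.6);vx=np.array([np.cos(v),np.sin(v)]);vy=np.array([-np.sin(v),np.cos(v)])
for f in ["w5","w7"]:
    g=dict(np.load(f+".npz"))
    for off in (-.03,.03):
        row=[]
        for a in np.arange(.205,.245,.001):
            q=a*vx+(-.559+off)*vy; u,w=px(g,[*q,.15]); c=cv2.getRectSubPix(g["color"],(1,1),(float(u),float(w)))[0,0]
            row.append("W" if c.min()>185 else "p" if c[2]>200 and c[0]<170 else "b" if c[2]<100 and c[0]>c[2] else "o")
        print(f,off,"".join(row))
```

```text
14.4167 [0.5708098  0.01233681 0.22376854] [-0.20938642 -0.04531199  0.52068421]
w5 -0.03 bbbbbbbWWWWWWWWWWWWWWWWppppppoooooooooooo
w5 0.03 bbbbbbbWWWWWWWWWWWWWWWppppppooooopppppppp
w7 -0.03 bbbbbbbbbooWWWWWWWWWWWWWWWWWWWWWWWWWWWWWW
w7 0.03 bbbbbbbbWWWWWWWWWWWWWWWWWWWWWWWWWWWWWWWWW
```

Run:
```python
from h import *
g=dict(np.load("w7.npz")); cv2.imwrite("pics/w7c.png",cv2.resize(g["color"][0:210,140:420],None,fx=2.85,fy=2.85,interpolation=cv2.INTER_CUBIC))
```

```text
(no output)
```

View pics/w7c.png

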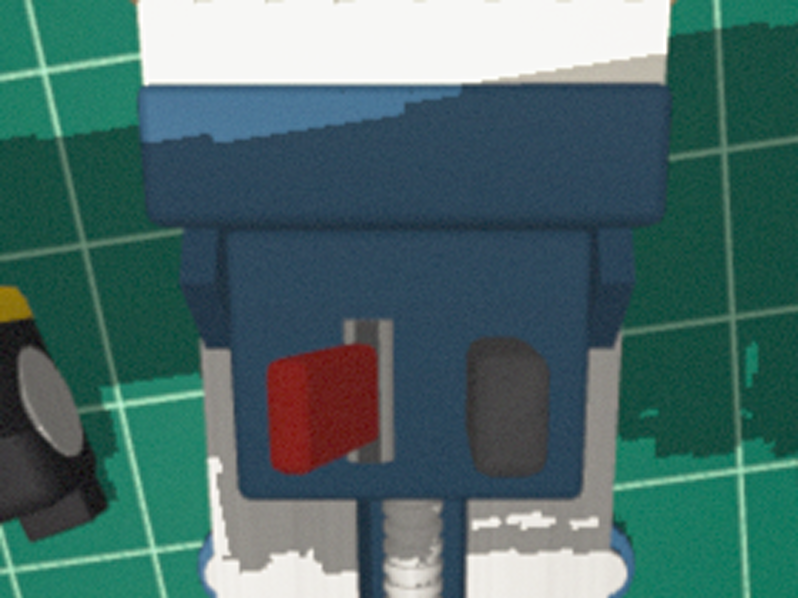

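The view shows the lever leaning fully out: the lever-to-rest span over the casting width is 280/518=0.54, the same as at the start (0.525). The plate is just outside the frame, so I'll move forward and measure numerically.

Call:
{"name": "jog_arm", "arguments": {"increments": [{"tx": 10,"ty": 0,"tz": 0,"wx": 0,"wy": 0,"wz": 0,"gripper": 0.7},{"tx": 28,"ty": 0,"tz": 0,"wx": 0,"wy": 0,"wz": 0,"gripper": 0.7},{"tx": 46,"ty": 0,"tz": 0,"wx": 0,"wy": 0,"wz": 0,"gripper": 0.7},{"tx": 62,"ty": 0,"tz": 0,"wx": 0,"wy": 0,"wz": 0,"gripper": 0.7},{"tx": 70,"ty": 0,"tz": 0,"wx": 0,"wy": 0,"wz": 0,"gripper": 0.7}]}}

```text
time: 14.83
position: [0.5805, 0.0868, 0.2235]
tool_rot: [-2.364, -2.067, -0.002]
ft_force: [-0.0, 0.9, -0.4]
grip_width: 0.704
grip_force: 0.0
```

Call:
{"name": "jog_arm", "arguments": {"increments": [{"tx": 0,"ty": 0,"tz": 0,"wx": 0,"wy": 0,"wz": 0,"gripper": 0.7},{"tx": 0,"ty": 0,"tz": 0,"wx": 0,"wy": 0,"wz": 0,"gripper": 0.7},{"tx": 0,"ty": 0,"tz": 0,"wx": 0,"wy": 0,"wz": 0,"gripper": 0.7},{"tx": 0,"ty": 0,"tz": 0,"wx": 0,"wy": 0,"wz": 0,"gripper": 0.7},{"tx": 0,"ty": 0,"tz": 0,"wx": 0,"wy": 0,"wz": 0,"gripper": 0.7}]}}

```text
time: 15.25
position: [0.5805, 0.0827, 0.2237]
tool_rot: [2.369, 2.063, 0.0]
ft_force: [0.5, -0.1, -0.3]
grip_width: 0.7
grip_force: 0.0
```

```bash
cat > prof.py <<'E'
from h import *
import sys
def prof(g,off,z,a0,a1):
    v=np.radians(81.6);vx=np.array([np.cos(v),np.sin(v)]);vy=np.array([-np.sin(v),np.cos(v)]);row=[]
    for a in np.arange(a0,a1,.001):
        u,w=px(g,[*(a*vx+(-.559+off)*vy),z]); B,G,Rr=map(int,cv2.getRectSubPix(g["color"],(1,1),(float(u),float(w)))[0,0])
        row.append("." if not(0<u<559 and 0<w<419) else "b" if B>Rr+15 else "W" if Rr-B<30 and B>130 else "p" if Rr>190 and Rr-B>40 else "w" if Rr-B>40 else "k")
    return "".join(row)
f=sys.argv[1]
if len(sys.argv)>2: g=vision.get_image("wrist");np.savez(f+".npz",**g)
else: g=dict(np.load(f+".npz"))
s=ctrl.get_state();print(s["time"],s["position"])
for z in (.15,.165):
    for off in (-.045,-.03,0,.03,.045): print(f,z,off,prof(g,off,z,.20,.30))
E
python3 prof.py w8 1; python3 prof.py w5
```

```text
15.3 [0.58051965 0.08301868 0.22372042]
w8 0.15 -0.045 bbbbbbbbbbbbbbWWWWWWWWWWWWWWWpppppwwwwwwwwwwwwwwwwwwwwwwwwwwwwwwwwwwwwwwwwwwwwwwwwwpppwbbbbbbbbbbbbb
w8 0.15 -0.03 bbbbbbbbbbbbbbWWWWWWWWWWWWWWWpppppwwwwwwwwwwwwwwwwwwwwwwwwwwwwwwwwwwwwwwwwwwwwwwwwpppppbbbbbbbbbbbbb
w8 0.15 0 bbbbbbbbbbbbbbWWWWWWWWWWWWWWWppppppwwwwwwwwwwwwwwwwwwwwwwwwwwwwwwwwwwwwwwppppppwppppppwbbbbbbbbbbbbb
w8 0.15 0.03 bbbbbbbbbbbbbbWWWWWWWWWWWWWWWppppppwwwwwwwwwwwwwwwwwwwwwwwwwwwwwwwwwwwwwwwwwwwwwppppppkbbbbbbbbbbbb.
w8 0.15 0.045 bbbbbbbbbbbbbkWWWWWWWWWWWWWWkppppwwwwwwwwwwwwwwwwwwwwwwwwwppppppppppppppppppppppppppppkbbbbbbbbbbbb.
w8 0.165 -0.045 bbbbbbbbbbbbbbbbbWWWWWWWWWWWWWWppppwwwwwwwwwwwwwwwwwwwwwwwwwwwwwwwwwwwwwwwwwwwwwwpppwbbbbbbbbbbbb...
w8 0.165 -0.03 bbbbbbbbbbbbbbbbbWWWWWWWWWWWWWWppppwwwwwwwwwwwwwwwwwwwwwwwwwwwwwwwwwwwwwwwwwwwwwpppppbbbbbbbbbbbb...
w8 0.165 0 bbbbbbbbbbbbbbbbWWWWWWWWWWWWWWkpppppwwwwwwwwwwwwwwwwwwwwwwwwwwwwwwwwwwwppppppwppppppkbbbbbbbbbbb....
w8 0.165 0.03 bbbbbbbbbbbbbbbbWWWWWWWWWWWWWWppppppwwwwwwwwwwwwwwwwwwwwwwwwwwwwwwwwwwwwwwwwwwwpppppbbbbbbbbbbbb....
w8 0.165 0.045 bbbbbbbbbbbbbb
[... 573 characters left out ...]
.........
w5 0.15 0.045 bbbbbbbbbbbbWWWWWWWWWWWWWWWppppppwpppppppppppppppppppppppppp........................................
w5 0.165 -0.045 bbbbbbbbbbbbbbWWWWWWWWWWWWWWpppppwkwwwwwwwwwwwwwwwwwwwpppp..........................................
w5 0.165 -0.03 bbbbbbbbbbbbbbWWWWWWWWWWWWWWpppppwwwwwwwwwwwwwwwwwpppppppp..........................................
w5 0.165 0 bbbbbbbbbbbbbbWWWWWWWWWWWWWWpppppwwwwwwwwwwppppppppppppppp..........................................
w5 0.165 0.03 bbbbbbbbbbbbbbWWWWWWWWWWWWWppppppwwwwwwwwwwwwwwwwwwwwwwwww..........................................
w5 0.165 0.045 bbbbbbbbbbbbbbWWWWWWWWWWWWWppppppwppppppppppppppppppppppp...........................................
```

The foam still measures 15 mm, so it is free. The plate face is at 0.2345, touching the block, and the block is about 2 mm short of the fixed jaw. The lever is out. Next I wind about 1.5 more turns.

Call:
{"name": "jog_arm", "arguments": {"increments": [{"tx": -15,"ty": -2,"tz": 0,"wx": 0,"wy": 0,"wz": 0,"gripper": 0.8},{"tx": -45,"ty": -6,"tz": 0,"wx": 0,"wy": 0,"wz": 0,"gripper": 0.8},{"tx": -80,"ty": -10,"tz": 0,"wx": 0,"wy": 0,"wz": 0,"gripper": 0.8},{"tx": -115,"ty": -15,"tz": 0,"wx": 0,"wy": 0,"wz": 0,"gripper": 0.8},{"tx": -150,"ty": -20,"tz": 0,"wx": 0,"wy": 0,"wz": 0,"gripper": 0.8}]}}

```text
time: 15.72
position: [0.5391, -0.0647, 0.2236]
tool_rot: [2.368, 2.064, -0.0]
ft_force: [-0.1, -0.2, -0.2]
grip_width: 0.797
grip_force: 0.0
```

Call:
{"name": "jog_arm", "arguments": {"increments": [{"tx": -35,"ty": -4,"tz": 0,"wx": 0,"wy": 0,"wz": 0,"gripper": 0.8},{"tx": -65,"ty": -8,"tz": 0,"wx": 0,"wy": 0,"wz": 0,"gripper": 0.8},{"tx": -88,"ty": -11,"tz": 0,"wx": 0,"wy": 0,"wz": 0,"gripper": 0.8},{"tx": -100,"ty": -12,"tz": 5,"wx": 0,"wy": 0,"wz": 0,"gripper": 0.8},{"tx": -100,"ty": -12,"tz": 25,"wx": 0,"wy": 0,"wz": 0,"gripper": 0.8}]}}

```text
time: 16.13
position: [0.5147, -0.1658, 0.2016]
tool_rot: [2.371, 2.053, 0.005]
ft_force: [0.7, -0.4, 0.5]
grip_width: 0.798
grip_force: 0.0
```

Call:
{"name": "jog_arm", "arguments": {"increments": [{"tx": 0,"ty": 0,"tz": 30,"wx": 0,"wy": 0,"wz": 0,"gripper": 0.8},{"tx": 0,"ty": 0,"tz": 60,"wx": 0,"wy": 0,"wz": 0,"gripper": 0.8},{"tx": 0,"ty": 0,"tz": 85,"wx": 0,"wy": 0,"wz": 0,"gripper": 0.8},{"tx": 0,"ty": 0,"tz": 100,"wx": 0,"wy": 0,"wz": 0,"gripper": 0.8},{"tx": 0,"ty": 0,"tz": 105,"wx": 0,"wy": 0,"wz": 0,"gripper": 0.8}]}}

```text
time: 16.55
position: [0.512, -0.16, 0.0909]
tool_rot: [-2.366, -2.062, 0.006]
ft_force: [-0.2, -0.1, -0.1]
grip_width: 0.799
grip_force: 0.0
```

Call:
{"name": "jog_arm", "arguments": {"increments": [{"tx": 0,"ty": 0,"tz": 0,"wx": 0,"wy": 0,"wz": 0,"gripper": 0.6},{"tx": 0,"ty": 0,"tz": 0,"wx": 0,"wy": 0,"wz": 0,"gripper": 0.45},{"tx": 0,"ty": 0,"tz": 0,"wx": 0,"wy": 0,"wz": 0,"gripper": 0.35},{"tx": 0,"ty": 0,"tz": 0,"wx": 0,"wy": 0,"wz": 0,"gripper": 0.28},{"tx": 0,"ty": 0,"tz": 0,"wx": 0,"wy": 0,"wz": 0,"gripper": 0.24}]}}

```text
time: 16.97
position: [0.5157, -0.1595, 0.0947]
tool_rot: [2.366, 2.065, 0.003]
ft_force: [-0.9, 0.5, -0.4]
grip_width: 0.508
grip_force: 0.0
```

Call:
{"name": "jog_arm", "arguments": {"increments": [{"tx": 0,"ty": 0,"tz": 0,"wx": 0,"wy": 0,"wz": 0,"gripper": 0.24},{"tx": 0,"ty": 0,"tz": 0,"wx": 0,"wy": 0,"wz": 0,"gripper": 0.24},{"tx": 0,"ty": 0,"tz": 0,"wx": 0,"wy": 0,"wz": 0,"gripper": 0.24},{"tx": 0,"ty": 0,"tz": 0,"wx": 0,"wy": 0,"wz": 0,"gripper": 0.24},{"tx": 0,"ty": 0,"tz": 0,"wx": 0,"wy": 0,"wz": 0,"gripper": 0.24}]}}

```text
time: 17.38
position: [0.5157, -0.1594, 0.0939]
tool_rot: [2.366, 2.065, 0.002]
ft_force: [1.8, -0.8, 0.8]
grip_width: 0.272
grip_force: 15.0
```

Gripped again. I wind six calls of 90°, which is 1.5 turns.

Call:
{"name": "jog_arm", "arguments": {"increments": [{"tx": 0,"ty": 11.3,"tz": -6.8,"wx": 0,"wy": 0,"wz": 0,"gripper": 0.24},{"tx": 0,"ty": 24,"tz": -9.8,"wx": 0,"wy": 0,"wz": 0,"gripper": 0.24},{"tx": 0,"ty": 37.1,"tz": -8.6,"wx": 0,"wy": 0,"wz": 0,"gripper": 0.24},{"tx": 0,"ty": 49.2,"tz": -3.5,"wx": 0,"wy": 0,"wz": 0,"gripper": 0.24},{"tx": 0,"ty": 59.2,"tz": 5.1,"wx": 0,"wy": 0,"wz": 0,"gripper": 0.24}]}}

```text
time: 17.8
position: [0.5731, -0.1673, 0.0886]
tool_rot: [-2.365, -2.064, 0.002]
ft_force: [-4.1, 1.2, 0.8]
grip_width: 0.269
grip_force: 15.0
```

Call:
{"name": "jog_arm", "arguments": {"increments": [{"tx": 0,"ty": 6.8,"tz": 11.3,"wx": 0,"wy": 0,"wz": 0,"gripper": 0.24},{"tx": 0,"ty": 9.8,"tz": 24,"wx": 0,"wy": 0,"wz": 0,"gripper": 0.24},{"tx": 0,"ty": 8.6,"tz": 37.1,"wx": 0,"wy": 0,"wz": 0,"gripper": 0.24},{"tx": 0,"ty": 3.5,"tz": 49.2,"wx": 0,"wy": 0,"wz": 0,"gripper": 0.24},{"tx": 0,"ty": -5.1,"tz": 59.2,"wx": 0,"wy": 0,"wz": 0,"gripper": 0.24}]}}

```text
time: 18.22
position: [0.5687, -0.1667, 0.0284]
tool_rot: [2.367, 2.065, 0.001]
ft_force: [-1.6, 1.4, 8.1]
grip_width: 0.268
grip_force: 15.0
```

Call:
{"name": "jog_arm", "arguments": {"increments": [{"tx": 0,"ty": -11.3,"tz": 6.8,"wx": 0,"wy": 0,"wz": 0,"gripper": 0.24},{"tx": 0,"ty": -24,"tz": 9.8,"wx": 0,"wy": 0,"wz": 0,"gripper": 0.24},{"tx": 0,"ty": -37.1,"tz": 8.6,"wx": 0,"wy": 0,"wz": 0,"gripper": 0.24},{"tx": 0,"ty": -49.2,"tz": 3.5,"wx": 0,"wy": 0,"wz": 0,"gripper": 0.24},{"tx": 0,"ty": -59.2,"tz": -5.1,"wx": 0,"wy": 0,"wz": 0,"gripper": 0.24}]}}

```text
time: 18.63
position: [0.5099, -0.1586, 0.0335]
tool_rot: [2.366, 2.064, 0.002]
ft_force: [6.1, 0.2, -2.5]
grip_width: 0.268
grip_force: 15.0
```

Call:
{"name": "jog_arm", "arguments": {"increments": [{"tx": 0,"ty": -6.8,"tz": -11.3,"wx": 0,"wy": 0,"wz": 0,"gripper": 0.24},{"tx": 0,"ty": -9.8,"tz": -24,"wx": 0,"wy": 0,"wz": 0,"gripper": 0.24},{"tx": 0,"ty": -8.6,"tz": -37.1,"wx": 0,"wy": 0,"wz": 0,"gripper": 0.24},{"tx": 0,"ty": -3.5,"tz": -49.2,"wx": 0,"wy": 0,"wz": 0,"gripper": 0.24},{"tx": 0,"ty": 5.1,"tz": -59.2,"wx": 0,"wy": 0,"wz": 0,"gripper": 0.24}]}}

```text
time: 19.05
position: [0.5133, -0.1589, 0.0924]
tool_rot: [-2.366, -2.064, 0.001]
ft_force: [1.4, -0.0, -11.4]
grip_width: 0.272
grip_force: 15.0
```

Call:
{"name": "jog_arm", "arguments": {"increments": [{"tx": 0,"ty": 11.3,"tz": -6.8,"wx": 0,"wy": 0,"wz": 0,"gripper": 0.24},{"tx": 0,"ty": 24,"tz": -9.8,"wx": 0,"wy": 0,"wz": 0,"gripper": 0.24},{"tx": 0,"ty": 37.1,"tz": -8.6,"wx": 0,"wy": 0,"wz": 0,"gripper": 0.24},{"tx": 0,"ty": 49.2,"tz": -3.5,"wx": 0,"wy": 0,"wz": 0,"gripper": 0.24},{"tx": 0,"ty": 59.2,"tz": 5.1,"wx": 0,"wy": 0,"wz": 0,"gripper": 0.24}]}}

```text
time: 19.47
position: [0.5733, -0.1673, 0.0883]
tool_rot: [-2.366, -2.065, 0.0]
ft_force: [-3.7, 0.5, 2.8]
grip_width: 0.268
grip_force: 15.0
```

Call:
{"name": "jog_arm", "arguments": {"increments": [{"tx": 0,"ty": 6.8,"tz": 11.3,"wx": 0,"wy": 0,"wz": 0,"gripper": 0.24},{"tx": 0,"ty": 9.8,"tz": 24,"wx": 0,"wy": 0,"wz": 0,"gripper": 0.24},{"tx": 0,"ty": 8.6,"tz": 37.1,"wx": 0,"wy": 0,"wz": 0,"gripper": 0.24},{"tx": 0,"ty": 3.5,"tz": 49.2,"wx": 0,"wy": 0,"wz": 0,"gripper": 0.24},{"tx": 0,"ty": -5.1,"tz": 59.2,"wx": 0,"wy": 0,"wz": 0,"gripper": 0.24}]}}

```text
time: 19.88
position: [0.5686, -0.1666, 0.0282]
tool_rot: [2.367, 2.065, 0.001]
ft_force: [-2.6, 1.0, 10.1]
grip_width: 0.268
grip_force: 15.0
```

Call:
{"name": "jog_arm", "arguments": {"increments": [{"tx": 0,"ty": 0,"tz": 0,"wx": 0,"wy": 0,"wz": 0,"gripper": 0.24},{"tx": 0,"ty": 0,"tz": 0,"wx": 0,"wy": 0,"wz": 0,"gripper": 0.24},{"tx": 0,"ty": 0,"tz": 0,"wx": 0,"wy": 0,"wz": 0,"gripper": 0.5},{"tx": 0,"ty": 0,"tz": 0,"wx": 0,"wy": 0,"wz": 0,"gripper": 0.7},{"tx": 0,"ty": 0,"tz": 0,"wx": 0,"wy": 0,"wz": 0,"gripper": 0.7}]}}

```text
time: 20.3
position: [0.5697, -0.1666, 0.0299]
tool_rot: [2.366, 2.064, 0.003]
ft_force: [0.5, -0.7, -0.0]
grip_width: 0.412
grip_force: 0.0
```

Call:
{"name": "jog_arm", "arguments": {"increments": [{"tx": 0,"ty": 0,"tz": 0,"wx": 0,"wy": 0,"wz": 0,"gripper": 0.7},{"tx": 0,"ty": 0,"tz": 0,"wx": 0,"wy": 0,"wz": 0,"gripper": 0.7},{"tx": 0,"ty": 0,"tz": 0,"wx": 0,"wy": 0,"wz": 0,"gripper": 0.7},{"tx": 0,"ty": 0,"tz": -10,"wx": 0,"wy": 0,"wz": 0,"gripper": 0.7},{"tx": 0,"ty": 0,"tz": -30,"wx": 0,"wy": 0,"wz": 0,"gripper": 0.7}]}}

```text
time: 20.72
position: [0.5667, -0.1661, 0.0579]
tool_rot: [-2.365, -2.063, 0.005]
ft_force: [0.3, 0.4, -0.1]
grip_width: 0.689
grip_force: 0.0
```

Call:
{"name": "jog_arm", "arguments": {"increments": [{"tx": 0,"ty": 0,"tz": -35,"wx": 0,"wy": 0,"wz": 0,"gripper": 0.7},{"tx": 0,"ty": 0,"tz": -70,"wx": 0,"wy": 0,"wz": 0,"gripper": 0.7},{"tx": 0,"ty": 0,"tz": -105,"wx": 0,"wy": 0,"wz": 0,"gripper": 0.7},{"tx": 0,"ty": 0,"tz": -140,"wx": 0,"wy": 0,"wz": 0,"gripper": 0.7},{"tx": 10,"ty": 0,"tz": -164,"wx": 0,"wy": 0,"wz": 0,"gripper": 0.7}]}}

```text
time: 21.13
position: [0.5702, -0.1599, 0.2281]
tool_rot: [2.368, 2.058, 0.004]
ft_force: [0.8, -0.6, 0.7]
grip_width: 0.698
grip_force: 0.0
```

Call:
{"name": "jog_arm", "arguments": {"increments": [{"tx": 35,"ty": -4,"tz": 0,"wx": 0,"wy": 0,"wz": 0,"gripper": 0.7},{"tx": 70,"ty": -8,"tz": 0,"wx": 0,"wy": 0,"wz": 0,"gripper": 0.7},{"tx": 105,"ty": -12,"tz": 0,"wx": 0,"wy": 0,"wz": 0,"gripper": 0.7},{"tx": 140,"ty": -16,"tz": 0,"wx": 0,"wy": 0,"wz": 0,"gripper": 0.7},{"tx": 175,"ty": -20,"tz": 0,"wx": 0,"wy": 0,"wz": 0,"gripper": 0.7}]}}

```text
time: 21.55
position: [0.5737, 0.0208, 0.2245]
tool_rot: [2.367, 2.064, 0.002]
ft_force: [0.9, -0.2, 0.8]
grip_width: 0.702
grip_force: 0.0
```

Call:
{"name": "jog_arm", "arguments": {"increments": [{"tx": 30,"ty": -2,"tz": 0,"wx": 0,"wy": 0,"wz": 0,"gripper": 0.7},{"tx": 50,"ty": -2,"tz": 0,"wx": 0,"wy": 0,"wz": 0,"gripper": 0.7},{"tx": 62,"ty": -2,"tz": 0,"wx": 0,"wy": 0,"wz": 0,"gripper": 0.7},{"tx": 65,"ty": -2,"tz": 0,"wx": 0,"wy": 0,"wz": 0,"gripper": 0.7},{"tx": 65,"ty": -2,"tz": 0,"wx": 0,"wy": 0,"wz": 0,"gripper": 0.7}]}}

```text
time: 21.97
position: [0.5807, 0.0838, 0.2236]
tool_rot: [2.366, 2.066, -0.0]
ft_force: [0.2, -0.6, -0.4]
grip_width: 0.697
grip_force: 0.0
```

Call:
{"name": "jog_arm", "arguments": {"increments": [{"tx": 0,"ty": 0,"tz": 0,"wx": 0,"wy": 0,"wz": 0,"gripper": 0.7},{"tx": 0,"ty": 0,"tz": 0,"wx": 0,"wy": 0,"wz": 0,"gripper": 0.7},{"tx": 0,"ty": 0,"tz": 0,"wx": 0,"wy": 0,"wz": 0,"gripper": 0.7},{"tx": 0,"ty": 0,"tz": 0,"wx": 0,"wy": 0,"wz": 0,"gripper": 0.7},{"tx": 0,"ty": 0,"tz": 0,"wx": 0,"wy": 0,"wz": 0,"gripper": 0.7}]}}

```text
time: 22.38
position: [0.5806, 0.0832, 0.2234]
tool_rot: [2.369, 2.064, 0.0]
ft_force: [0.7, 0.7, 0.2]
grip_width: 0.699
grip_force: 0.0
```

```bash
python3 prof.py w9 1
python3 - <<'E'
from h import *
# lever state: red extent vs casting, at z=.165, w8 vs w9
for f in ["w8","w9"]:
    g=dict(np.load(f+".npz"));c=g["color"].astype(int)
    m=((c[...,2]>90)&(c[...,1]<60)&(c[...,0]<60)).astype(np.uint8)
    n,l,st,ce=cv2.connectedComponentsWithStats(m); i=1+np.argmax(st[1:,4]); print(f,"red bbox",st[i],ce[i].round(1))
E
```

```text
22.4333 [0.58057462 0.0834329  0.22333545]
w9 0.15 -0.045 bbbbbbbbbbbbbbbbbbbbbWWWWWWWWWppppwwwwwwwwwwwwwwwwwwwwwwwwwwwwwwwwwwwwwwwwwwwwwwwwwpppwbbbbbbbbbbbbb
w9 0.15 -0.03 bbbbbbbbbbbbbbbbbbbbbWWWWWWWWkppppwwwwwwwwwwwwwwwwwwwwwwwwwwwwwwwwwwwwwwwwwwwwwwwwwppppbbbbbbbbbbbbb
w9 0.15 0 bbbbbbbbbbbbbbbbbbbbbWWWWWWWWppppppwwwwwwwwwwwwwwwwwwwwwwwwwwwwwwwwwwwwwwwwppppwppppppwbbbbbbbbbbbbb
w9 0.15 0.03 bbbbbbbbbbbbbbbbbbbbbWWWWWWWWpppppwwwwwwwwwwwwwwwwwwwwwwwwwwwwwwwwwwwwwwwwwwwwwwppppppkbbbbbbbbbbbbb
w9 0.15 0.045 bbbbbbbbbbbbbbbbbbbbbWWWWWWWWpppppwwwwwwwwwwwwwwwwwwwwwwwwwwppppppppppppppppppppppppppbbbbbbbbbbbbb.
w9 0.165 -0.045 bbbbbbbbbbbbbbbbbbbbbbbWWWWWWWWpppppwwwwwwwwwwwwwwwwwwwwwwwwwwwwwwwwwwwwwwwwwwwwwpppwbbbbbbbbbbbb...
w9 0.165 -0.03 bbbbbbbbbbbbbbbbbbbbbbbWWWWWWWWppppwwwwwwwwwwwwwwwwwwwwwwwwwwwwwwwwwwwwwwwwwwwwwwppppbbbbbbbbbbbb...
w9 0.165 0 bbbbbbbbbbbbbbbbbbbbbbbWWWWWWWWpppppwwwwwwwwwwwwwwwwwwwwwwwwwwwwwwwwwwwwwppppwppppppkbbbbbbbbbbbb...
w9 0.165 0.03 bbbbbbbbbbbbbbbbbbbbbbbWWWWWWWkpppppwwwwwwwwwwwwwwwwwwwwwwwwwwwwwwwwwwwwwwwwwwwpppppbbbbbbbbbbbbb...
w9 0.165 0.045 bbbbbbbbbbbbbbbbbbbbbbbWWWWWWWpppppwwwwwwwwwwwwwwwwwwwwwwwwpppppppppppppppppppppppppbbbbbbbbbbbb....
w8 red bbox [ 240  219   34   52 1218] [256.3 244.6]
w9 red bbox [ 239  211   35   52 1241] [255.9 235.9]
```

Run:
```python
from h import *
v=np.radians(81.6);vy=np.array([-np.sin(v),np.cos(v),0])
for f in ["w5","w8","w9"]:
    g=dict(np.load(f+".npz"));c=g["color"].astype(int)
    m=((c[...,2]>90)&(c[...,1]<60)&(c[...,0]<60))
    ys,xs=np.where(m); u=xs.min(); w=np.median(ys[xs<=u+1]); r=xs.max(); wr=np.median(ys[xs>=r-1])
    print(f,"outer top",round((ray(g,u,w,.165)@vy+.559)*1000,1),"inner(low)",round((ray(g,r,wr,.13)@vy+.559)*1000,1))
```

```text
w5 outer top 16.7 inner(low) 6.7
w8 outer top 29.0 inner(low) 9.2
w9 outer top 99.6 inner(low) 9.1
```

The foam is now about 8.4 mm thick, so it is squeezed about 6.5 mm. The block sits against the fixed jaw. The lever's outer edge is 12.3 mm out from its squeezed position, matching 12.6 mm at the start, so it is fully out. The gripper is clear, so I hand in the job.

```bash
python3 -c "
from bench import ctrl
print(ctrl.close_job())"
```

```text
the job is handed in; nothing more can be done
None
```

The block is clamped against the fixed jaw with the foam squeezed by about 6.5 mm, the lever is fully out and the arm is clear; I handed the job in, but no verdict came back.

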